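Ready the breakfast corner

TASK

Get the breakfast corner of this holiday kitchenette ready for the next guests: put every wooden spoon into the oblong tray and every jam jar into the square crate. When they are all in, and not before, clip the black spring clamp onto the near upright edge of the notice board, well on and clear of the counter, as the sign that the corner is done. Leave the shaker, sugar bowl, mug and grinder where they are.

Things in the scene. Friction and masses are not known exactly. Their poses are not given: they have to be found in the camera images.
- tray: Fixed shallow wooden tray, oblong: outside 140 (its x) x 180 (its y) x 30 mm high, walls and floor 4 mm. The spoons' place; they fit along its y. Origin: centre of the underside, z up.
- crate: Fixed shallow wooden box, square: outside 168 x 168 x 30 mm high, walls and floor 4 mm. The jars' place. Origin: centre of the underside, z up. Tray and crate stand on the left of the table, one nearer and one farther; which is which varies.
- spoon0: Small wooden spoon lying flat, 138 mm long, about 20 g; may be absent. Origin: underside, mid-length. Its x runs along it towards the round bowl (disc 32 mm across, 11 mm high, centre at x = +52 mm); handle 10 mm wide, 9 mm thick (top at 10 mm), from x = -70 to +30 mm. Balances at about x = +6 mm.
- jar0: Small closed jam jar with a steel cap, 44 mm across, 50 mm high, about 90 g, standing upright; may be absent. Origin: centre of the underside, z towards the cap.
- spoon1: Small wooden spoon lying flat, 138 mm long, about 20 g; may be absent. Origin: underside, mid-length. Its x runs along it towards the round bowl (disc 32 mm across, 11 mm high, centre at x = +52 mm); handle 10 mm wide, 9 mm thick (top at 10 mm), from x = -70 to +30 mm. Balances at about x = +6 mm.
- jar1: Small closed jam jar with a steel cap, 44 mm across, 50 mm high, about 90 g, standing upright; may be absent. Origin: centre of the underside, z towards the cap.
- spoon2: Small wooden spoon lying flat, 138 mm long, about 20 g; may be absent. Origin: underside, mid-length. Its x runs along it towards the round bowl (disc 32 mm across, 11 mm high, centre at x = +52 mm); handle 10 mm wide, 9 mm thick (top at 10 mm), from x = -70 to +30 mm. Balances at about x = +6 mm.
- jar2: Small closed jam jar with a steel cap, 44 mm across, 50 mm high, about 90 g, standing upright; may be absent. Origin: centre of the underside, z towards the cap.
- spoon3: Small wooden spoon lying flat, 138 mm long, about 20 g; may be absent. Origin: underside, mid-length. Its x runs along it towards the round bowl (disc 32 mm across, 11 mm high, centre at x = +52 mm); handle 10 mm wide, 9 mm thick (top at 10 mm), from x = -70 to +30 mm. Balances at about x = +6 mm.
- jar3: Small closed jam jar with a steel cap, 44 mm across, 50 mm high, about 90 g, standing upright; may be absent. Origin: centre of the underside, z towards the cap.
- clip: Black spring clamp like a large clothes peg, lying flat on the table on the right: 26 mm high, 95 mm long, about 65 g. Origin: underside, on the pivot axis; z along that axis (up). This is the fixed arm, on the +y side; its mate mirrors it on the -y side when shut. Jaws run to x = +42 mm, their tips touching when shut; a 5 mm radius pivot post limits the bite to about 33 mm.
- clip_tails (a point): Point of the fixed arm midway between the clip's two flat finger tails, where to squeeze them: x = -36, y = 0, z = 13 mm of clip. The tails run from x = -20 to -52 mm; here they are 50 mm wide over their outsides when shut, about 27 mm fully squeezed.
- clip_mouth (a point): Point of the clip's fixed arm on its centre line between the jaws, at x = 32, y = 0, z = 13 mm of clip.
- clip_jaw (a joint): Angle of the clip's other arm, rad: 0 shut, 0.65 fully open (stop), about 0.2 when biting the board. The mate stands at the fixed arm's yaw minus this angle, so the middle line is at the fixed arm's yaw minus half of it. Sprung shut: about 11 N on the tails opens it fully (jaw tips some 27 mm apart); bites the board with about 8 N.
- board: Fixed upright notice board on a steel foot, on the right: plywood 8 mm thick, 130 mm long, from 12 to 130 mm above the table, paper on each face. Origin: at table level below its free upright edge, the one nearest the robot, mid-thickness; its x runs from that edge into the board (away from the robot), y is across its thickness, z up. The foot (80 mm wide, 12 mm high) begins at x = 40 mm.
- shaker: White salt shaker, 36 mm across, 58 mm high; not part of the job, leave it standing where it is. Origin: centre of the underside.
- sugar: White sugar bowl, 70 mm across, 50 mm high; not part of the job, leave it standing where it is. Origin: centre of the underside.
- mug: Blue mug, 80 mm across, 90 mm high; not part of the job, leave it standing where it is. Origin: centre of the underside.
- grinder: Wooden pepper grinder, 52 mm across, 140 mm high; not part of the job, leave it standing where it is. Origin: centre of the underside.
Things that resemble listed ones, but are neither listed nor needed, are in the scene too. What is shaped like the jar1 but pink or turquoise is not meant.

How it is judged:
On the way, in this order (a step that is already met when the one before it is completed fails the run):
1. all the spoons present are in the tray and all the jars present in the crate (x of spoon0 in the frame of tray between -0.055 and 0.055 m and y of spoon0 in the frame of tray between -0.04 and 0.04 m and z of each of spoon0, spoon1, spoon2, spoon3 in the frame of tray below 0.04 m and linear speed of each of spoon0, spoon1, spoon2, spoon3, jar0, jar1, jar2, jar3 below 0.08 m/s and x of spoon1 in the frame of tray between -0.055 and 0.055 m and y of spoon1 in the frame of tray between -0.04 and 0.04 m and x of spoon2 in the frame of tray between -0.055 and 0.055 m and y of spoon2 in the frame of tray between -0.04 and 0.04 m and x of spoon3 in the frame of tray between -0.055 and 0.055 m and y of spoon3 in the frame of tray between -0.04 and 0.04 m and x of jar0 in the frame of crate between -0.07 and 0.07 m and y of jar0 in the frame of crate between -0.07 and 0.07 m and z of each of jar0, jar1, jar2, jar3 in the frame of crate below 0.035 m and x of jar1 in the frame of crate between -0.07 and 0.07 m and y of jar1 in the frame of crate between -0.07 and 0.07 m and x of jar2 in the frame of crate between -0.07 and 0.07 m and y of jar2 in the frame of crate between -0.07 and 0.07 m and x of jar3 in the frame of crate between -0.07 and 0.07 m and y of jar3 in the frame of crate between -0.07 and 0.07 m), for 0.2 s.
2. the clip bites the near upright edge of the board (x of clip_mouth in the frame of board between 0.006 and 0.04 m and y of clip_mouth in the frame of board between -0.012 and 0.012 m and z of clip_mouth in the frame of board between 0.03 and 0.13 m and value of joint clip_jaw between 0.1 and 0.33 rad and angle between the z axis of clip and the z axis of board, either way round below 0.35 rad and contact force between clip and board above 2 N), for 0.3 s.
At the end, for the whole second after the job is handed in: All at rest: spoons in the tray (middle within 55 mm across, 40 mm along), jars in the crate (within 70 mm of its centre each way), and the clip biting the board's near edge, mouth point 6-40 mm in, within 12 mm of mid-plane, 30-130 mm up, jaw 0.10-0.33 rad, tilt under 0.35, over 2 N (all of step 2 and x of spoon0 in the frame of tray between -0.055 and 0.055 m and y of spoon0 in the frame of tray between -0.04 and 0.04 m and z of each of spoon0, spoon1, spoon2, spoon3 in the frame of tray below 0.04 m and linear speed of each of spoon0, spoon1, spoon2, spoon3, jar0, jar1, jar2, jar3, clip below 0.03 m/s and x of spoon1 in the frame of tray between -0.055 and 0.055 m and y of spoon1 in the frame of tray between -0.04 and 0.04 m and x of spoon2 in the frame of tray between -0.055 and 0.055 m and y of spoon2 in the frame of tray between -0.04 and 0.04 m and x of spoon3 in the frame of tray between -0.055 and 0.055 m and y of spoon3 in the frame of tray between -0.04 and 0.04 m and x of jar0 in the frame of crate between -0.07 and 0.07 m and y of jar0 in the frame of crate between -0.07 and 0.07 m and z of each of jar0, jar1, jar2, jar3 in the frame of crate below 0.035 m and x of jar1 in the frame of crate between -0.07 and 0.07 m and y of jar1 in the frame of crate between -0.07 and 0.07 m and x of jar2 in the frame of crate between -0.07 and 0.07 m and y of jar2 in the frame of crate between -0.07 and 0.07 m and x of jar3 in the frame of crate between -0.07 and 0.07 m and y of jar3 in the frame of crate between -0.07 and 0.07 m); the robot touches nothing.
It fails at once if the shaker, sugar bowl, mug or grinder was moved more than 40 mm or tipped over (distance of any of shaker, sugar, mug, grinder from where it was at the start of the episode above 0.04 m or angle between any of shaker, sugar, mug, grinder's own z axis and vertical above 0.6 rad).
Of spoon0, spoon1, spoon2, spoon3, jar0, jar1, jar2, jar3 only 6 to 8 are there at a start; the rules pass over those that are not, and their reading is None.
At some moment in a run one of spoon0, spoon1, spoon2, spoon3, jar0, jar1, jar2, jar3 may be knocked a few centimetres aside while the robot is not near it.
Once in a run the grip may slacken for a moment while it holds something.
It also fails if it takes over 210 s, if anything falls off the work surface, if the arm or the gripper's body presses on something with over 40 N, if the wrist force passes 120 N, or if a joint passes its speed limit or range.

ROBOT

A 6-joint arm with a two-finger parallel gripper is mounted at the origin on the work surface. World frame = base frame: x ahead of the robot, y to its left, z up, the work surface at z = 0. Lengths are in m, angles in rad, forces in N, time in s.
With the tool pointing down it reaches from about 0.275 to 0.825 m from the base axis. Payload 4.9 kg.
Tool frame: the origin (TCP) lies midway between the tips of the shut fingers; the grasp point (between the pads) lies 19 mm behind it; z points along the fingers, y is the line along which they close (so a half turn about z gives the same grasp; the last joint's range is limited). The gripper opens to 85 mm and grips with 20 to 120 N. Pads are 22 mm wide; open, the fingers measure 114 mm over their backs; the gripper's body (76 mm by 85 mm) begins 54 mm behind the grasp point. The pads swing forward as they close: fully open they stand 13 mm farther back than shut.
Start: joints at [-1.297, 0.326, -0.193, 1.052, 0, 1.437], TCP at [0.218, -0.505, 0.193] pointing down, gripper open.
Joint ranges: [-2.65, 2.65], [-0.97, 1.79], [-1.3, 1.35], [-1.93, 2.1], [-1.47, 1.37], [-3.14, 3.14]. Speed limits (rad/s): [2.57, 2.57, 3.14, 3.14, 3.14, 3.14].

INTERFACE

Orientations are given as a 3x3 rotation matrix whose columns are the frame's x, y, z axes.
In Python, from cell import r gives the robot as it stands.
- The arm moves only by the tool apply_moves, never from a script. Its argument "increments" is a list of rows, each a list of 6 numbers: the shift along the tool's x, y, z in cm, then the turn, a rotation vector about the tool's x, y, z in rad. In form: [[dx, dy, dz, rx, ry, rz], ...]. A call has 1 to 8 rows; each row is the pose to reach, as a shift and turn from the pose commanded when the call began, along the tool's axes at that moment; what a row does not reach only later rows make up. A row lasts 1/8 s, in which the tool goes at most 62.5 mm and 10.7 degrees, less where a joint would pass 70% of its speed; a pose out of reach is approached as far as the arm can. A call with a gripper value outside its range is refused whole. "gripper" is the closure, from -1 (fully open) to 1 (shut), set as the call begins (left out, the last holds). The fingers move at their own pace and stop on an object; "grip_force" is the grip in N (left out, the last holds). Time passes only in rows, so rows that repeat a pose let the fingers close. It gives the time, the measured TCP pose, the force, the opening and the grip force at its end, in the units of the state.
- r.read_state(): the state, without advancing time (a new reading comes with each control period).
- r.capture(name): name is "scene" or "side" or "wrist"; returns the picture (420x560x3 uint8, red, green, blue); there is no depth.
- r.camera_model(name): a dict with "fx", "fy", "cx", "cy" (pixels), "distortion" ([k1, k2, p1, p2, k3] as OpenCV has them; the pictures are not rectified), "camera_from_world" (4x4, takes a point from world to camera coordinates). Camera axes: x right, y up, looking along -z (the intrinsics and any distortion apply to the point x, -y, -z); pixel columns grow to the right and rows downward; lengths in m; the calibration is good to about 2 mm. A picture is of the moment at which its call begins: read the wrist's pose just before it. camera_model takes no time and is no camera call; for the wrist camera it gives the pose at the moment of the call.
- r.job_done(): hands the job in; it is judged then, once.
The state is a dict: "time": time; "joint_positions": joint angles; "dq": joint speeds; "joint_torque": joint torques, N m; "ee_pos": TCP position; "orientation": TCP orientation; "wrist_force": force on the tool from outside, world axes, zero at the start; "wrist_torque": the same for the moment, N m; "width": finger opening in m; "grip_force": force on a finger pad.
Only numpy, scipy, OpenCV 4.12 (cv2) and the standard library are available. Lean on these libraries where they do the work, as an engineer would, in place of code of your own. Each camera call takes 0.05 s, during which the arm holds its last target. There are 200 camera calls.

## Working session

There is one attempt and no reset: what is moved stays moved. The work goes in short steps, Python scripts to look and compute and a tool call to move; the robot and the scene stay as the last step left them, time stands still between calls to the robot, and variables do not carry over. Pictures are saved under pics/ and viewed, at most 14 in all, crops included, and the job is handed in when it is done.

Besides the shell and the picture viewer there is one more tool, called after "Call:" as name(argument=value, ...) on one line, values as JSON. apply_moves: Moves the arm, as the interface text tells. Its arguments: {"type":"object","properties":{"increments":{"type":"array"},"gripper":{"type":"number"},"grip_force":{"type":"number"}},"required":["increments"]}

```bash
mkdir -p pics
cat > h.py <<'E'
import numpy as np, cv2
from cell import r
def cam(n):
    m=r.camera_model(n); K=np.array([[m['fx'],0,m['cx']],[0,m['fy'],m['cy']],[0,0,1.]]); return K,np.array(m['distortion'],float),np.array(m['camera_from_world'])
def ray(n,uv,c=None):
    K,D,T=c or cam(n); p=cv2.undistortPoints(np.array(uv,float).reshape(-1,1,2),K,D).reshape(-1,2)
    d=np.c_[p[:,0],-p[:,1],-np.ones(len(p))]; R=T[:3,:3]; return -R.T@T[:3,3], d@R
def onz(n,uv,z,c=None):
    o,d=ray(n,uv,c); return o+d*((z-o[2])/d[:,2])[:,None]
def proj(n,P,c=None):
    K,D,T=c or cam(n); q=np.array(P,float).reshape(-1,3)@T[:3,:3].T+T[:3,3]; q=q*[1,-1,-1]
    return cv2.projectPoints(q,np.zeros(3),np.zeros(3),K,D)[0].reshape(-1,2)
def snap(n,f):
    c=cam(n); im=np.asarray(r.capture(n)); cv2.imwrite('pics/'+f+'.png',cv2.cvtColor(im,cv2.COLOR_RGB2BGR)); return im,c
E
python3 - <<'E'
from h import *
for n in('scene','side'):
    im,c=snap(n,n+'0'); print(n,c[0].tolist(),c[1],(-c[2][:3,:3].T@c[2][:3,3]).round(3),(-c[2][2,:3]).round(2))
im,c=snap('wrist','wrist0');print((-c[2][:3,:3].T@c[2][:3,3]).round(3))
s=r.read_state();print(s)
E
```

```text
scene [[463.5387321049332, 0.0, 280.3091855209577], [0.0, 463.5387321049332, 205.67063937829064], [0.0, 0.0, 1.0]] [-0.06474022  0.          0.          0.          0.        ] [ 1.074 -0.301  0.885] [-0.47  0.25 -0.84]
side [[445.5736346574866, 0.0, 288.50568055829945], [0.0, 445.5736346574866, 215.45715327722115], [0.0, 0.0, 1.0]] [0.00817368 0.         0.         0.         0.        ] [ 0.523 -0.955  0.903] [ 0.06  0.73 -0.68]
[ 0.278 -0.478  0.373]
{'time': 0.15, 'joint_positions': array([-1.29716918e+00,  3.26804155e-01, -1.93323383e-01,  1.05201893e+00,
        5.54240925e-06,  1.43658001e+00]), 'dq': array([ 9.35359123e-04, -4.61217572e-04,  3.39555723e-03, -1.25905093e-03,
       -1.13406124e-03,  9.40479248e-05]), 'joint_torque': array([ 8.79185573e-04, -4.43703711e+01,  2.62665260e+01,  1.04438391e-02,
       -1.51926415e-04,  9.07574474e-06]), 'ee_pos': array([ 0.21801843, -0.5044145 ,  0.19267683]), 'orientation': array([[ 9.17978340e-01,  3.96630354e-01, -3.59505598e-04],
       [ 3.96630474e-01, -9.17977436e-01,  1.30140738e-03],
       [ 1.86159642e-04, -1.33725466e-03, -9.99999089e-01]]), 'wrist_force': array([0.30496299, 0.13031223, 0.11579208]), 'wrist_torque': array([-0.01439186,  0.00293323, -0.02306621]), 'grip_force': 0.0, 'width': 0.08527660978112526}
```

View pics/scene0.png

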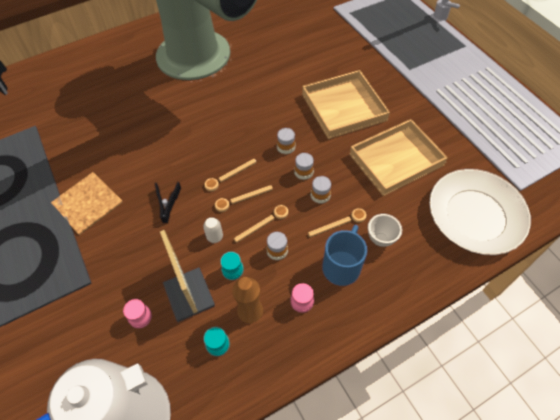

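View pics/side0.png

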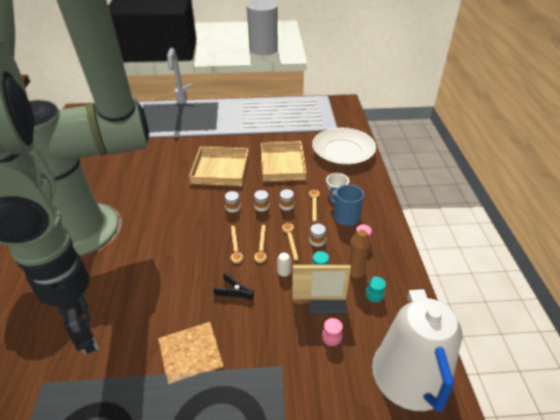

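The scene view shows four spoons with bowls at about (211,184), (221,204), (281,212) and (358,215). It shows four grey-capped jars at (286,140), (304,165), (321,189) and (277,245). The clip is at (167,203), the board's near edge is around (167,235), and the boxes are at (345,103) and (398,155). The look-alikes are the turquoise jars (232,265) and (216,342) and the pink jars (137,313) and (302,297); I'm leaving those alone. One close crop to check the choice.

Run:
```python
from h import *
im=cv2.imread('pics/scene0.png')
cv2.imwrite('pics/crop1.png',cv2.resize(im[120:320,140:400],None,fx=3,fy=3,interpolation=cv2.INTER_CUBIC)[:600,:780])
cv2.imwrite('pics/crop2.png',cv2.resize(im[60:200,290:460],None,fx=4,fy=4,interpolation=cv2.INTER_CUBIC))
```

```text
(no output)
```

View pics/crop1.png

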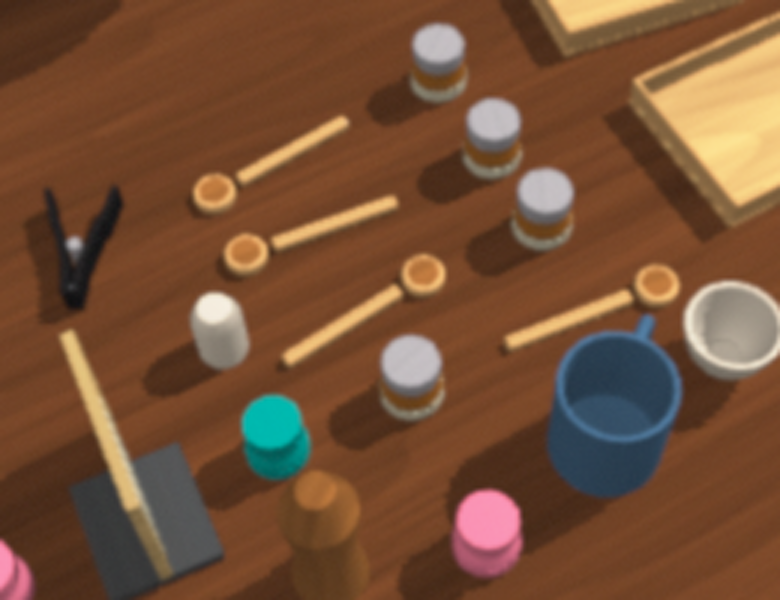

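View pics/crop2.png

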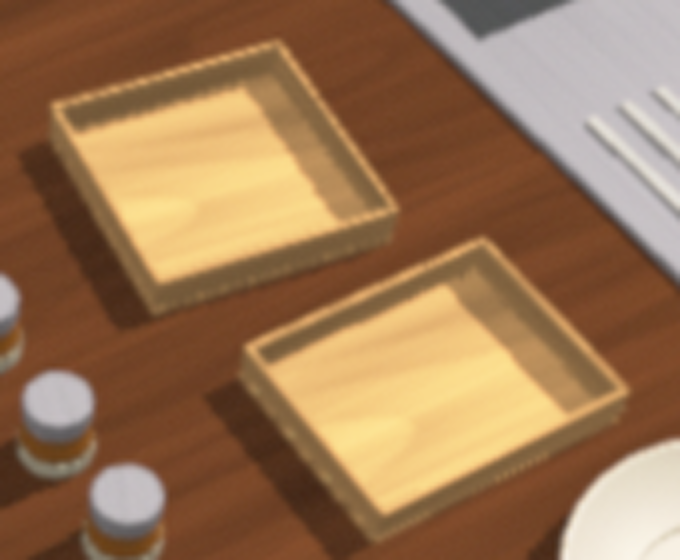

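Crops: spoons, jars and clip are as described. The clip's jaws are at crop1 (73,300) and its tails at (48,190)/(118,190). The board's near edge top is at crop1 (68,336). Rim corners of both boxes are readable in crop2. Now the measurements.

Run:
```python
from h import *
f=np.array
C1=lambda p:(f(p,float)+.5)/3+[140,120]-.5
C2=lambda p:(f(p,float)+.5)/4+[290,60]-.5
for nm,c in(('near',[(53,106),(280,43),(396,211),(157,290)]),('far',[(246,350),(485,241),(626,393),(380,515)])):
    P=onz('scene',C2(c),.03)[:,:2]; e=np.roll(P,-1,0)-P
    print(nm,P.mean(0).round(4),np.linalg.norm(e,axis=1).round(3),np.degrees(np.arctan2(e[:,1],e[:,0])).round(1))
print('jars cap',onz('scene',C1([(438,48),(493,123),(545,194),(411,362)]),.05)[:,:2].round(3).tolist())
B=onz('scene',C1([(215,193),(246,254),(423,273),(657,284)]),.011)[:,:2]
H=onz('scene',C1([(345,122),(394,203),(288,361),(508,343)]),.010)[:,:2]
for b,h in zip(B,H):
    d=b-h;L=np.linalg.norm(d);u=d/L;print('spoon orig',(b-u*.052).round(3),'yaw',np.degrees(np.arctan2(*u[::-1])).round(1),'L',L.round(3),'(122 exp)')
print('clip tails,tip top',onz('scene',C1([(48,190),(118,190),(75,300),(73,243)]),.026)[:,:2].round(3).tolist())
print('board top',onz('scene',C1([(68,336),(133,502)]),.130)[:,:2].round(4).tolist())
print('others',onz('scene',C1([(218,305)]),.058)[:,:2].round(3), onz('scene',C1([(735,322)]),.05)[:,:2].round(3),onz('scene',C1([(615,388)]),.09)[:,:2].round(3),onz('scene',C1([(316,490)]),.14)[:,:2].round(3))
# side: grey caps / masks
im=cv2.imread('pics/side0.png'); 
for nm,uv,z in(('jars',[(232,197),(261,196),(287,195),(318,230)],.05),('bowls',[(237,258),(260,258),(288,228),(314,194)],.011),('handle ends',[(234,227),(263,226),(296,258),(314,220)],.01)):
    print('side',nm,onz('side',uv,z)[:,:2].round(3).tolist())
cv2.imwrite('pics/crop3.png',cv2.resize(im[130:330,190:390],None,fx=3,fy=3,interpolation=cv2.INTER_CUBIC))
```

```text
near [0.3973 0.2596] [0.166 0.166 0.167 0.171] [ 81.7  -8.8 -96.6 170.8]
far [0.6054 0.2722] [0.179 0.137 0.178 0.136] [ 89.6  -1.  -90.5 179.3]
jars cap [[0.443, 0.058], [0.529, 0.057], [0.604, 0.056], [0.677, -0.097]]
spoon orig [ 0.45  -0.095] yaw -84.3 L 0.12 (122 exp)
spoon orig [ 0.524 -0.098] yaw -96.7 L 0.119 (122 exp)
spoon orig [ 0.605 -0.095] yaw 97.6 L 0.121 (122 exp)
spoon orig [0.686 0.05 ] yaw 84.0 L 0.121 (122 exp)
clip tails,tip top [[0.399, -0.259], [0.426, -0.212], [0.501, -0.277], [0.454, -0.26]]
board top [[0.5928, -0.2939], [0.7155, -0.3021]]
others [[ 0.576 -0.193]] [[0.761 0.113]] [[ 0.777 -0.002]] [[ 0.766 -0.207]]
side jars [[0.438, 0.05], [0.523, 0.049], [0.599, 0.048], [0.672, -0.105]]
side bowls [[0.451, -0.155], [0.512, -0.16], [0.595, -0.052], [0.687, 0.092]]
side handle ends [[0.441, -0.035], [0.524, -0.037], [0.608, -0.166], [0.673, -0.023]]
```

View pics/crop3.png

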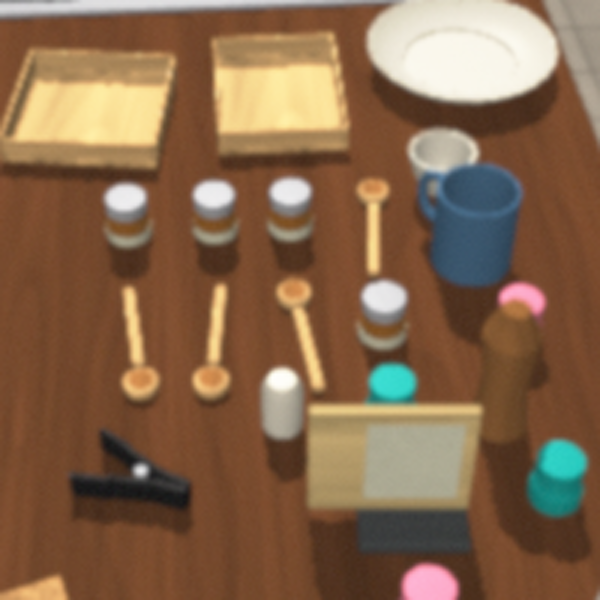

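The near box is the crate: it measures 167 mm square, centred at (0.397, 0.260), turned −8°. The far box is the tray: 179×137 mm, centred at (0.605, 0.272), with its long side along y. Spoon lengths match (about 120 mm against 122 expected). Jars agree between the two views to about 8 mm. First move: turn the tool so that tool x = world y and tool y = world x, above jar0.

Call:
apply_moves(increments=[[43, -42.7, 0, 0, 0, -1.162], [43, -42.7, 0, 0, 0, -1.162], [43, -42.7, 0, 0, 0, -1.162], [43, -42.7, 0, 0, 0, -1.162], [43, -42.7, 0, 0, 0, -1.162], [43, -42.7, 0, 0, 0, -1.162], [43, -42.7, 0, 0, 0, -1.162], [43, -42.7, 0, 0, 0, -1.162]], gripper=-0.46, grip_force=30)

```text
time: 1.15
ee_pos: [0.4046, -0.0389, 0.1934]
orientation: [[0.001, 1.0, 0.001], [1.0, -0.001, -0.0], [-0.0, 0.001, -1.0]]
wrist_force: [0.6, 0.1, -1.0]
width: 0.0624
grip_force: 0.0
```

```bash
cat >> h.py <<'E'
def d(x,y,z,yaw=90.):
    "increment to world TCP x,y,z with tool x at yaw deg, tool down"
    from scipy.spatial.transform import Rotation as Ro
    s=r.read_state(); R=s['orientation']; a=np.radians(yaw); c,q=np.cos(a),np.sin(a)
    Rt=np.array([[c,q,0],[q,-c,0],[0,0,-1.]])
    return (100*R.T@(np.array([x,y,z])-s['ee_pos'])).round(2).tolist()+Ro.from_matrix(R.T@Rt).as_rotvec().round(3).tolist()
def find(n,show=1):
    "caps and light-wood blobs on the table -> world"
    im=np.asarray(r.capture(n)); c=cam(n); hsv=cv2.cvtColor(im,cv2.COLOR_RGB2HSV); out={}
    H,S,V=cv2.split(hsv)
    for nm,m,z,amin in(('cap',((S<50)&(V>110)&(V<225)),.05,120),('wood',((H>8)&(H<28)&(S>60)&(V>165)),.0105,60)):
        m=(m*255).astype(np.uint8)
        if nm=='wood': m=cv2.morphologyEx(m,cv2.MORPH_CLOSE,np.ones((7,7)))
        k,L,st,ce=cv2.connectedComponentsWithStats(m)
        for i in range(1,k):
            if not amin<st[i,4]<900: continue
            P=onz(n,ce[i],z,c)[0]
            if not(.3<P[0]<.85 and -.32<P[1]<.4): continue
            t=''
            if nm=='wood':
                ys,xs=np.nonzero(L==i); Q=onz(n,np.c_[xs,ys],z,c)[:,:2]; u=np.linalg.svd(Q-Q.mean(0),full_matrices=0)[2][0]
                if u[1]<0:u=-u
                p=(Q-Q.mean(0))@u; mid=Q.mean(0)+u*(p.max()+p.min())/2; t=(np.degrees(np.arctan2(u[1],u[0])).round(1),'len',(np.ptp(p)).round(3),'mid',mid.round(3).tolist())
            print(n,nm,ce[i].round(0).tolist(),st[i,4],P[:2].round(3).tolist(),*t)
E
python3 - <<'E'
from h import *
s=r.read_state();print(s['time'],s['ee_pos'],s['joint_positions'].round(2),s['width'])
find('scene');find('side')
P=onz('scene',np.array([(648,325)])/3+[140,120],.06);print('mug handle',P)
im,c=snap('wrist','w1')
E
```

```text
1.15 [ 0.40458538 -0.03886292  0.193444  ] [-0.28  0.06 -0.53  0.98 -0.    1.29] 0.062367164861538656
scene cap [286.0, 135.0] 195 [0.441, 0.06]
scene cap [304.0, 160.0] 211 [0.527, 0.058]
scene cap [321.0, 184.0] 232 [0.603, 0.057]
scene cap [491.0, 203.0] 150 [0.828, 0.35]
scene cap [384.0, 229.0] 741 [0.765, 0.109]
scene cap [213.0, 232.0] 244 [0.595, -0.202]
scene cap [276.0, 241.0] 289 [0.677, -0.097]
scene wood [226.0, 175.0] 319 [0.449, -0.107] 95.4 len 0.137 mid [0.448, -0.093]
scene wood [238.0, 198.0] 341 [0.52, -0.11] 83.2 len 0.137 mid [0.522, -0.097]
scene wood [265.0, 221.0] 381 [0.603, -0.085] 96.3 len 0.138 mid [0.604, -0.096]
scene wood [345.0, 221.0] 427 [0.69, 0.066] 80.8 len 0.149 mid [0.688, 0.055]
scene wood [173.0, 260.0] 374 [0.592, -0.298] 176.2 len 0.151 mid [0.588, -0.297]
scene wood [246.0, 283.0] 93 [0.713, -0.189] 41.7 len 0.022 mid [0.713, -0.189]
side cap [337.0, 180.0] 260 [0.758, 0.105]
side cap [284.0, 266.0] 195 [0.57, -0.227]
side cap [327.0, 283.0] 671 [0.672, -0.288]
side wood [314.0, 203.0] 185 [0.682, 0.051] 83.3 len 0.141 mid [0.681, 0.042]
side wood [235.0, 247.0] 235 [0.445, -0.113] 95.9 len 0.142 mid [0.444, -0.098]
side wood [261.0, 246.0] 232 [0.516, -0.117] 83.6 len 0.137 mid [0.517, -0.102]
mug handle [[0.73809132 0.05514148 0.06      ]]
```

View pics/w1.png

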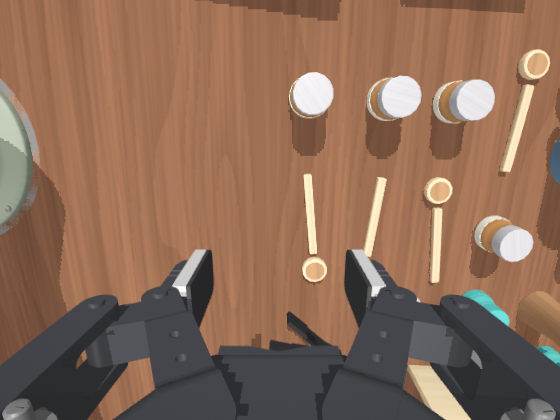

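The wrist view shows jar caps at (313,94), (401,97), (471,100) and (512,243), and spoon bowls at (314,270), (438,190) and (535,65). I'll cross-check the positions and list the increments.

Run:
```python
from h import *
print('caps',onz('wrist',[(313,94),(402,97),(471,100),(513,243)],.05)[:,:2].round(3).tolist())
print('bowl0,2,3',onz('wrist',[(314,270),(438,190),(535,65)],.011)[:,:2].round(3).tolist())
print('handle ends 0,1,2,3',onz('wrist',[(308,175),(381,179),(435,281),(506,170)],.01)[:,:2].round(3).tolist())
print(d(.442,.059,.193),d(.442,.059,.028))
```

```text
caps [[0.436, 0.056], [0.524, 0.054], [0.594, 0.053], [0.667, -0.098]]
bowl0,2,3 [[0.448, -0.15], [0.592, -0.046], [0.685, 0.095]]
handle ends 0,1,2,3 [[0.437, -0.03], [0.523, -0.034], [0.605, -0.166], [0.672, -0.022]]
[9.67, 3.82, 0.02, -0.0, -0.0, 0.007] [9.67, 3.83, 16.52, -0.0, -0.0, 0.007]
```

Call:
apply_moves(increments=[[9.6, 3.7, 0, 0, 0, 0.007], [9.6, 3.7, 0, 0, 0, 0.007], [9.6, 3.7, 5, 0, 0, 0.007], [9.6, 3.7, 10, 0, 0, 0.007], [9.6, 3.7, 15, 0, 0, 0.007], [9.6, 3.7, 16.5, 0, 0, 0.007], [9.6, 3.7, 16.5, 0, 0, 0.007]])

```text
time: 2.17
ee_pos: [0.4397, 0.0536, 0.0271]
orientation: [[0.011, 1.0, -0.004], [1.0, -0.011, -0.0], [-0.0, -0.004, -1.0]]
wrist_force: [-0.7, -0.2, 0.3]
width: 0.0621
grip_force: 0.0
```

Call:
apply_moves(increments=[[0, 0, 0, 0, 0, 0], [0, 0, 0, 0, 0, 0], [0, 0, 0, 0, 0, 0], [0, 0, 0, 0, 0, 0]], gripper=1, grip_force=30)

```text
time: 2.68
ee_pos: [0.4416, 0.0552, 0.0287]
orientation: [[0.008, 1.0, 0.001], [1.0, -0.008, -0.0], [-0.0, 0.001, -1.0]]
wrist_force: [-0.3, 0.2, 0.1]
width: 0.0001
grip_force: 0.0
```

The gripper closed on nothing. Looking.

Run:
```python
from h import *
im,c=snap('side','s1'); im2,c=snap('wrist','w2')
a=cv2.resize(im[130:290,190:390],None,fx=3,fy=3); cv2.imwrite('pics/a.png',cv2.cvtColor(np.hstack([cv2.resize(a,(400,320)),cv2.resize(im2,(400,300))[:, :] if 0 else cv2.resize(im2,(400,320))]),cv2.COLOR_RGB2BGR))
```

```text
(no output)
```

View pics/a.png

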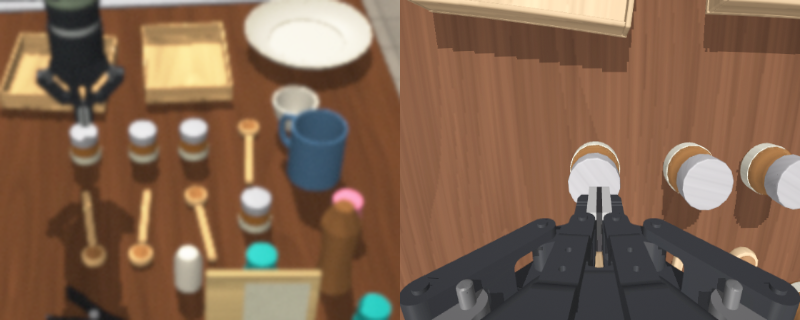

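Run:
```python
from h import *
s=r.read_state();print(s['ee_pos'],s['wrist_force'])
print(onz('wrist',[(273,240),(427,256)],.05), proj('wrist',[s['ee_pos'],[.441,.059,.05]]))
find('scene')
```

```text
[0.44134266 0.05526    0.02850577] [0.34285123 0.21615527 0.98235996]
[[0.43768163 0.06093766 0.05      ]
 [0.52185767 0.05061435 0.05      ]] [[279.81112864 236.05444976]
 [279.25421542 243.34635192]]
scene cap [286.0, 136.0] 152 [0.444, 0.058]
scene cap [304.0, 160.0] 212 [0.527, 0.058]
scene cap [508.0, 198.0] 881 [0.836, 0.391]
scene cap [321.0, 184.0] 234 [0.603, 0.057]
scene cap [492.0, 203.0] 142 [0.829, 0.351]
scene cap [384.0, 229.0] 730 [0.765, 0.109]
scene cap [213.0, 232.0] 241 [0.596, -0.202]
scene cap [276.0, 241.0] 291 [0.677, -0.097]
scene wood [238.0, 198.0] 342 [0.52, -0.11] 83.2 len 0.137 mid [0.522, -0.097]
scene wood [265.0, 221.0] 383 [0.603, -0.085] 96.3 len 0.138 mid [0.604, -0.096]
scene wood [344.0, 221.0] 423 [0.689, 0.065] 81.5 len 0.149 mid [0.688, 0.055]
scene wood [173.0, 260.0] 378 [0.592, -0.298] 176.2 len 0.151 mid [0.588, -0.297]
scene wood [246.0, 283.0] 100 [0.713, -0.189] 57.6 len 0.024 mid [0.713, -0.189]
```

Run:
```python
from h import *
s=r.read_state();p=s['ee_pos']
print(proj('side',[p,p+[0,0,.02]]),proj('scene',[p,p+[0,0,.02]]))
a=cv2.imread('pics/s1.png')[150:230,190:270]; b=cv2.imread('pics/w2.png')[170:300,200:330]
im,c=snap('scene','sc1'); e=cv2.imread('pics/sc1.png')[90:170,245:325]
cv2.imwrite('pics/b.png',np.hstack([cv2.resize(x,(266,266),interpolation=cv2.INTER_CUBIC) for x in(a,b,e)]))
```

```text
[[233.89961485 201.34753384]
 [233.35929301 196.23649236]] [[284.25444391 141.46656386]
 [284.22139379 135.96323792]]
```

View pics/b.png

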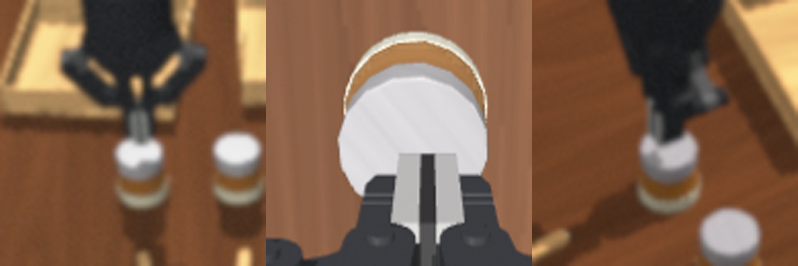

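The fingers seem to end at the cap's top face. I'll lift to see where the tips are in free space.

Call:
apply_moves(increments=[[0, 0, -5, 0, 0, 0], [0, 0, -10, 0, 0, 0], [0, 0, -10, 0, 0, 0], [0, 0, -10, 0, 0, 0]])

```text
time: 3.38
ee_pos: [0.4409, 0.0553, 0.128]
orientation: [[0.008, 1.0, -0.0], [1.0, -0.008, -0.0], [-0.0, -0.0, -1.0]]
wrist_force: [-0.8, 0.1, -1.3]
width: -0.0
grip_force: 0.0
```

Run:
```python
from h import *
s=r.read_state();p=s['ee_pos'];print(p,s['width'])
print(proj('wrist',[p]),proj('side',[p]),proj('scene',[p]))
im,c=snap('wrist','w3');x=im[170:300,200:330];y,c=snap('side','s3');z,c=snap('scene','sc3')
u,v=proj('side',[p])[0].astype(int);y=y[v-40:v+40,u-40:u+40].copy()
u,v=proj('scene',[p])[0].astype(int);z=z[v-40:v+40,u-40:u+40].copy()
cv2.imwrite('pics/b2.png',cv2.cvtColor(np.hstack([cv2.resize(q,(266,266),interpolation=cv2.INTER_CUBIC) for q in(y,x,z)]),cv2.COLOR_RGB2BGR))
```

```text
[0.44087862 0.05525568 0.12799632] -8.345012055040862e-06
[[279.78828782 236.0242758 ]] [[230.94657846 174.81632056]] [[283.98106205 112.21184516]]
```

View pics/b2.png

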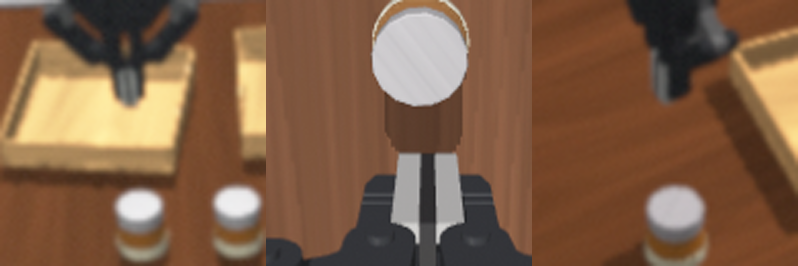

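```bash
cat >> h.py <<'E'
def tri(obs):
    A=np.zeros((3,3));b=np.zeros(3);L=[]
    for n,uv in obs:
        o,v=ray(n,[uv]);v=v[0]/np.linalg.norm(v[0]);M=np.eye(3)-np.outer(v,v);A+=M;b+=M@o;L.append((o,M))
    X=np.linalg.solve(A,b);return X,[np.linalg.norm(M@(X-o)).round(4) for o,M in L]
E
python3 - <<'E'
from h import *
print(tri([('side',(228.2,164)),('scene',(284,101.5))]))
print(tri([('side',(228.2,164)),('scene',(284,101.5)),('wrist',(279,245))]))
# jar cap two-view height check: jar1
print('jar1 cap',tri([('side',(190.9+0,0+0)) if 0 else ('side',(261.2,195)),('scene',(304,160.5))]))
print('crate corner near-right top',tri([('side',(190+3/3,130+163/3)),('scene',(290+53/4,60+106/4))]))
E
```

```text
(array([0.43773297, 0.0577105 , 0.16113562]), [np.float64(0.0029), np.float64(0.0029)])
(array([0.43777823, 0.06030343, 0.15896769]), [np.float64(0.0032), np.float64(0.0035), np.float64(0.0025)])
jar1 cap (array([0.52362756, 0.06064222, 0.04313542]), [np.float64(0.0005), np.float64(0.0005)])
crate corner near-right top (array([0.29253904, 0.19624235, 0.00169765]), [np.float64(0.0122), np.float64(0.0122)])
```

Triangulated from three views, the real fingertips stand about 32 mm above the reported TCP. That fits the shut fingers passing above the 50 mm cap at a reported 28 mm, so I must go about 3 cm lower than reported. I'll do a cautious retry: open, then descend to reported z ≈ −0.008.

Call:
apply_moves(increments=[[0.3, 0, 0, 0, 0, 0.008], [0.3, 0, 0, 0, 0, 0.008], [0.3, 0, 5, 0, 0, 0.008], [0.3, 0, 9, 0, 0, 0.008], [0.3, 0, 12, 0, 0, 0.008], [0.3, 0, 13.5, 0, 0, 0.008], [0.3, 0, 13.5, 0, 0, 0.008]], gripper=-0.46)

```text
time: 4.4
ee_pos: [0.4399, 0.0582, -0.0078]
orientation: [[0.016, 1.0, -0.003], [1.0, -0.016, 0.0], [0.0, -0.003, -1.0]]
wrist_force: [0.5, -0.9, -0.2]
width: 0.0624
grip_force: 0.0
```

Call:
apply_moves(increments=[[0, 0, 0, 0, 0, 0], [0, 0, 0, 0, 0, 0], [0, 0, 0, 0, 0, 0], [0, 0, 0, 0, 0, 0]], gripper=1, grip_force=30)

```text
time: 4.9
ee_pos: [0.4418, 0.0582, -0.006]
orientation: [[0.016, 1.0, 0.001], [1.0, -0.016, -0.0], [0.0, 0.001, -1.0]]
wrist_force: [-1.3, 0.8, 6.2]
width: 0.0391
grip_force: 30.5
```

Gripped, width 39 mm. Lift and carry to crate slot A (0.365, 0.303).

Call:
apply_moves(increments=[[0, 0, -5, 0, 0, 0], [0, 0, -9, 0, 0, 0], [5, -2, -9, 0, 0, 0], [10, -4, -9, 0, 0, 0], [15, -6, -9, 0, 0, 0], [20, -7.7, -9, 0, 0, 0], [24.5, -7.7, -9, 0, 0, 0], [24.5, -7.7, -9, 0, 0, 0]])

```text
time: 5.9
ee_pos: [0.3684, 0.3072, 0.0835]
orientation: [[0.011, 1.0, 0.002], [1.0, -0.011, 0.001], [0.001, 0.002, -1.0]]
wrist_force: [0.2, -0.4, -1.4]
width: 0.0388
grip_force: 31.0
```

Call:
apply_moves(increments=[[0, 0, 0, 0, 0, 0], [0, 0, 4, 0, 0, 0], [0, 0, 7, 0, 0, 0], [0, 0, 8.2, 0, 0, 0], [0, 0, 8.2, 0, 0, 0], [0, 0, 8.2, 0, 0, 0]])

```text
time: 6.65
ee_pos: [0.3692, 0.3046, 0.0023]
orientation: [[0.017, 1.0, 0.001], [1.0, -0.017, 0.001], [0.001, 0.001, -1.0]]
wrist_force: [-0.1, 0.5, -0.1]
width: 0.0386
grip_force: 31.0
```

Call:
apply_moves(increments=[[0, 0, 0, 0, 0, 0], [0, 0, 0, 0, 0, 0], [0, 0, -4, 0, 0, 0], [0, 0, -9, 0, 0, 0], [0, 0, -12, 0, 0, 0], [0, 0, -12, 0, 0, 0]], gripper=-0.3)

```text
time: 7.4
ee_pos: [0.3701, 0.3057, 0.124]
orientation: [[0.016, 1.0, 0.005], [1.0, -0.016, 0.003], [0.003, 0.005, -1.0]]
wrist_force: [-0.6, 0.3, -0.3]
width: 0.0557
grip_force: 0.0
```

Call:
apply_moves(increments=[[-5, 4, 0, 0, 0, 0], [-10, 8, 0, 0, 0, 0], [-15, 12, 0, 0, 0, 0], [-20, 15.7, 0, 0, 0, 0], [-24.9, 15.7, 0, 0, 0, -0.017], [-24.9, 15.7, 0, 0, 0, -0.017], [-24.9, 15.7, 0, 0, 0, -0.017]], gripper=-0.46)

```text
time: 8.28
ee_pos: [0.5203, 0.0531, 0.1204]
orientation: [[-0.0, 1.0, -0.002], [1.0, 0.0, 0.001], [0.001, -0.002, -1.0]]
wrist_force: [-0.4, 0.7, 0.4]
width: 0.0621
grip_force: 0.0
```

Run:
```python
from h import *
s=r.read_state();print(s['ee_pos'],s['width']);find('scene')
im,c=snap('wrist','w4')
H,S,V=cv2.split(cv2.cvtColor(im,cv2.COLOR_RGB2HSV));m=((S<40)&(V>150)).astype(np.uint8)
k,L,st,ce=cv2.connectedComponentsWithStats(m)
for i in range(1,k):
    if st[i,4]>500: print(ce[i].round(),st[i,4],onz('wrist',ce[i],.05,c)[0][:2].round(3))
```

```text
[0.52031491 0.05310892 0.12037592] 0.06205681231589784
scene cap [355.0, 80.0] 147 [0.368, 0.308]
scene cap [304.0, 160.0] 213 [0.527, 0.058]
scene cap [508.0, 198.0] 880 [0.837, 0.391]
scene cap [321.0, 184.0] 234 [0.603, 0.057]
scene cap [492.0, 203.0] 140 [0.829, 0.351]
scene cap [384.0, 229.0] 732 [0.765, 0.109]
scene cap [213.0, 232.0] 251 [0.595, -0.201]
scene cap [276.0, 241.0] 291 [0.677, -0.097]
scene wood [226.0, 175.0] 310 [0.449, -0.105] 94.5 len 0.137 mid [0.448, -0.093]
scene wood [247.0, 195.0] 229 [0.523, -0.088] 84.0 len 0.115 mid [0.523, -0.086]
scene wood [265.0, 221.0] 382 [0.603, -0.086] 96.3 len 0.138 mid [0.604, -0.096]
scene wood [344.0, 221.0] 422 [0.689, 0.065] 81.5 len 0.149 mid [0.687, 0.055]
scene wood [174.0, 261.0] 363 [0.594, -0.298] 176.2 len 0.151 mid [0.588, -0.297]
scene wood [246.0, 283.0] 102 [0.713, -0.189] 53.5 len 0.024 mid [0.713, -0.188]
[549. 141.] 1551 [0.738 0.108]
[284. 199.] 1842 [0.524 0.06 ]
[375. 201.] 1812 [0.599 0.059]
[188. 272.] 503 [ 0.44  -0.005]
[369. 271.] 501 [ 0.599 -0.005]
```

Jar0 stands in the crate at (0.368, 0.308). Next is jar1.

Call:
apply_moves(increments=[[0.6, 0.6, 0, 0, 0, 0], [0.6, 0.6, 5, 0, 0, 0], [0.6, 0.6, 9, 0, 0, 0], [0.6, 0.6, 12, 0, 0, 0], [0.6, 0.6, 12.7, 0, 0, 0], [0.6, 0.6, 12.7, 0, 0, 0]])

```text
time: 9.12
ee_pos: [0.5274, 0.0596, -0.0055]
orientation: [[-0.002, 1.0, -0.0], [1.0, 0.002, 0.0], [0.0, -0.0, -1.0]]
wrist_force: [-0.2, -0.7, 1.3]
width: 0.0622
grip_force: 0.0
```

Call:
apply_moves(increments=[[0, 0, 0, 0, 0, 0], [0, 0, 0, 0, 0, 0], [0, 0, 0, 0, 0, 0], [0, 0, 0, 0, 0, 0], [0, 0, -4, 0, 0, 0], [0, 0, -9, 0, 0, 0], [0, 0, -9, 0, 0, 0]], gripper=1)

```text
time: 10.0
ee_pos: [0.531, 0.0587, 0.0886]
orientation: [[-0.001, 1.0, 0.009], [1.0, 0.001, -0.0], [-0.0, 0.009, -1.0]]
wrist_force: [0.1, -1.0, -1.2]
width: 0.0391
grip_force: 30.9
```

Call:
apply_moves(increments=[[5, -2, 0, 0, 0, 0], [10, -4, 0, 0, 0, 0], [15, -6, 0, 0, 0, 0], [20, -8.5, 0, 0, 0, 0], [23.3, -8.5, 0, 0, 0, 0], [23.3, -8.5, 0, 0, 0, 0], [23.3, -8.5, 4, 0, 0, 0], [23.3, -8.5, 7, 0, 0, 0]])

```text
time: 11.0
ee_pos: [0.4415, 0.2906, 0.0128]
orientation: [[-0.0, 1.0, -0.001], [1.0, 0.0, -0.001], [-0.001, -0.001, -1.0]]
wrist_force: [0.5, -0.4, -1.6]
width: 0.0388
grip_force: 30.9
```

Call:
apply_moves(increments=[[0, 0, 1.2, 0, 0, 0], [0, 0, 1.2, 0, 0, 0], [0, 0, 1.2, 0, 0, 0]])

```text
time: 11.38
ee_pos: [0.443, 0.2919, 0.0032]
orientation: [[-0.0, 1.0, 0.002], [1.0, 0.0, 0.001], [0.001, 0.002, -1.0]]
wrist_force: [-0.6, -0.4, -1.7]
width: 0.0385
grip_force: 31.1
```

Call:
apply_moves(increments=[[0, 0, 0, 0, 0, 0], [0, 0, 0, 0, 0, 0], [0, 0, -4, 0, 0, 0], [0, 0, -9, 0, 0, 0], [0, 0, -12, 0, 0, 0], [0, 0, -12, 0, 0, 0]], gripper=-0.3)

```text
time: 12.12
ee_pos: [0.4441, 0.293, 0.1253]
orientation: [[-0.001, 1.0, 0.006], [1.0, 0.001, 0.003], [0.003, 0.006, -1.0]]
wrist_force: [-0.0, 0.5, -0.3]
width: 0.0559
grip_force: 0.0
```

Call:
apply_moves(increments=[[-5, 4, 0, 0, 0, 0], [-10, 8, 0, 0, 0, 0], [-15, 12, 0, 0, 0, 0], [-20, 15.8, 0, 0, 0, 0], [-23.4, 15.8, 0, 0, 0, 0], [-23.4, 15.8, 0, 0, 0, 0], [-23.4, 15.8, 0, 0, 0, 0]], gripper=-0.5)

```text
time: 13.0
ee_pos: [0.5993, 0.0583, 0.1213]
orientation: [[-0.001, 1.0, -0.002], [1.0, 0.001, 0.001], [0.001, -0.002, -1.0]]
wrist_force: [0.1, -0.3, -0.2]
width: 0.0643
grip_force: 0.0
```

Run:
```python
from h import *
find('scene'); print(d(.602,.058,-.006))
```

```text
scene cap [367.0, 100.0] 164 [0.443, 0.293]
scene cap [508.0, 198.0] 881 [0.836, 0.391]
scene cap [321.0, 184.0] 232 [0.603, 0.057]
scene cap [492.0, 203.0] 143 [0.829, 0.351]
scene cap [384.0, 229.0] 730 [0.765, 0.109]
scene cap [213.0, 230.0] 307 [0.591, -0.2]
scene cap [277.0, 241.0] 281 [0.678, -0.097]
scene wood [366.0, 106.0] 572 [0.43, 0.305] 129.4 len 0.207 mid [0.415, 0.324]
scene wood [226.0, 175.0] 324 [0.449, -0.107] 95.4 len 0.137 mid [0.448, -0.093]
scene wood [238.0, 198.0] 344 [0.52, -0.109] 83.2 len 0.137 mid [0.522, -0.097]
scene wood [268.0, 219.0] 348 [0.602, -0.079] 96.4 len 0.134 mid [0.604, -0.094]
scene wood [344.0, 221.0] 423 [0.689, 0.065] 81.5 len 0.149 mid [0.687, 0.055]
scene wood [179.0, 274.0] 177 [0.628, -0.3] 175.7 len 0.076 mid [0.626, -0.3]
scene wood [246.0, 283.0] 101 [0.713, -0.189] 60.0 len 0.024 mid [0.713, -0.189]
[-0.09, 0.29, 12.76, -0.001, -0.0, 0.002]
```

Call:
apply_moves(increments=[[0, 0.2, 5, 0, 0, 0], [0, 0.2, 9, 0, 0, 0], [0, 0.2, 12, 0, 0, 0], [0, 0.2, 12.7, 0, 0, 0], [0, 0.2, 12.7, 0, 0, 0], [0, 0.2, 12.7, 0, 0, 0]])

```text
time: 13.8
ee_pos: [0.6035, 0.0584, -0.0031]
orientation: [[-0.002, 1.0, 0.003], [1.0, 0.002, -0.0], [-0.0, 0.003, -1.0]]
wrist_force: [-0.1, 0.1, 0.0]
width: 0.064
grip_force: 0.0
```

Call:
apply_moves(increments=[[0, 0, 0, 0, 0, 0], [0, 0, 0, 0, 0, 0], [0, 0, 0, 0, 0, 0], [0, 0, 0, 0, 0, 0], [0, 0, -4, 0, 0, 0], [0, 0, -9, 0, 0, 0], [0, 0, -9, 0, 0, 0]], gripper=1)

```text
time: 14.68
ee_pos: [0.6058, 0.0578, 0.0898]
orientation: [[-0.001, 1.0, 0.008], [1.0, 0.001, -0.0], [-0.0, 0.008, -1.0]]
wrist_force: [-0.3, -0.2, -2.1]
width: 0.0389
grip_force: 30.8
```

Call:
apply_moves(increments=[[3, -5, 0, 0, 0, 0], [7, -10, 0, 0, 0, 0], [10, -15, 0, 0, 0, 0], [13, -20, 0, 0, 0, 0], [17.2, -24.5, 0, 0, 0, 0], [17.2, -24.5, 0, 0, 0, 0], [17.2, -24.5, 0, 0, 0, 0]])

```text
time: 15.55
ee_pos: [0.3571, 0.2297, 0.085]
orientation: [[-0.002, 1.0, 0.0], [1.0, 0.002, -0.0], [-0.0, 0.0, -1.0]]
wrist_force: [-0.2, 0.7, -0.6]
width: 0.0388
grip_force: 30.9
```

Call:
apply_moves(increments=[[0, 0, 4, 0, 0, 0], [0, 0, 7, 0, 0, 0], [0, 0, 8.2, 0, 0, 0], [0, 0, 8.2, 0, 0, 0], [0, 0, 8.2, 0, 0, 0]])

```text
time: 16.18
ee_pos: [0.3582, 0.2298, 0.004]
orientation: [[-0.0, 1.0, 0.001], [1.0, 0.0, 0.001], [0.001, 0.001, -1.0]]
wrist_force: [0.1, 0.2, -0.9]
width: 0.0385
grip_force: 30.9
```

Call:
apply_moves(increments=[[0, 0, 0, 0, 0, 0], [0, 0, 0, 0, 0, 0], [0, 0, -4, 0, 0, 0], [0, 0, -9, 0, 0, 0], [0, 0, -12, 0, 0, 0], [0, 0, -12, 0, 0, 0]], gripper=-0.3)

```text
time: 16.92
ee_pos: [0.3591, 0.2307, 0.1259]
orientation: [[-0.001, 1.0, 0.006], [1.0, 0.001, 0.002], [0.002, 0.006, -1.0]]
wrist_force: [0.7, 0.3, -1.3]
width: 0.0557
grip_force: 0.0
```

Call:
apply_moves(increments=[[-4, 4, 0, 0, 0, 0], [-8, 8, 0, 0, 0, 0], [-12, 12, 0, 0, 0, 0], [-16, 16, 0, 0, 0, 0], [-20, 20, 0, 0, 0, 0], [-24, 24, 0, 0, 0, 0], [-28, 28, 0, 0, 0, 0], [-32.7, 31.8, 0, 0, 0, 0]], gripper=-0.5)

```text
time: 17.92
ee_pos: [0.6758, -0.0978, 0.1216]
orientation: [[-0.002, 1.0, -0.002], [1.0, 0.002, 0.001], [0.001, -0.002, -1.0]]
wrist_force: [0.5, -0.4, 0.7]
width: 0.064
grip_force: 0.0
```

Run:
```python
from h import *
find('scene'); print(d(.676,-.097,-.006))
im,c=snap('wrist','w5')
H,S,V=cv2.split(cv2.cvtColor(im,cv2.COLOR_RGB2HSV));m=((S<40)&(V>150)).astype(np.uint8)
k,L,st,ce=cv2.connectedComponentsWithStats(m)
for i in range(1,k):
    if st[i,4]>500: print(ce[i].round(),st[i,4],onz('wrist',ce[i],.05,c)[0][:2].round(3))
```

```text
scene cap [355.0, 80.0] 147 [0.369, 0.308]
scene cap [327.0, 88.0] 157 [0.357, 0.231]
scene cap [367.0, 100.0] 164 [0.443, 0.293]
scene cap [508.0, 198.0] 884 [0.836, 0.391]
scene cap [492.0, 203.0] 141 [0.829, 0.351]
scene cap [384.0, 229.0] 731 [0.765, 0.109]
scene cap [213.0, 232.0] 241 [0.596, -0.202]
scene cap [276.0, 241.0] 289 [0.677, -0.097]
scene wood [223.0, 177.0] 294 [0.45, -0.114] 95.6 len 0.122 mid [0.449, -0.101]
scene wood [233.0, 200.0] 288 [0.519, -0.122] 83.1 len 0.109 mid [0.52, -0.111]
scene wood [256.0, 226.0] 252 [0.605, -0.108] 97.2 len 0.115 mid [0.605, -0.107]
scene wood [344.0, 221.0] 424 [0.689, 0.065] 81.5 len 0.149 mid [0.688, 0.055]
scene wood [167.0, 244.0] 169 [0.551, -0.295] 177.1 len 0.075 mid [0.55, -0.295]
scene wood [246.0, 283.0] 101 [0.713, -0.189] 60.0 len 0.024 mid [0.713, -0.189]
[0.89, -0.44, 12.68, 0.002, 0.004, -0.004]
[542. 255.] 4807 [ 0.915 -0.153]
[272. 195.] 1875 [ 0.674 -0.096]
[185. 272.] 535 [ 0.598 -0.165]
[372. 272.] 524 [ 0.761 -0.165]
```

Call:
apply_moves(increments=[[0, 0, 0, 0, 0, 0], [0, 0, 5, 0, 0, 0], [0, 0, 9, 0, 0, 0], [0, 0, 12, 0, 0, 0], [0, 0, 12.7, 0, 0, 0], [0, 0, 12.7, 0, 0, 0], [0, 0, 12.7, 0, 0, 0]])

```text
time: 18.9
ee_pos: [0.6765, -0.0969, -0.0018]
orientation: [[-0.001, 1.0, 0.003], [1.0, 0.001, -0.001], [-0.001, 0.003, -1.0]]
wrist_force: [0.1, 0.5, 1.6]
width: 0.0643
grip_force: 0.0
```

Call:
apply_moves(increments=[[0, 0, 0, 0, 0, 0], [0, 0, 0, 0, 0, 0], [0, 0, 0, 0, 0, 0], [0, 0, 0, 0, 0, 0], [0, 0, -4, 0, 0, 0], [0, 0, -9, 0, 0, 0], [0, 0, -9, 0, 0, 0]], gripper=1)

```text
time: 19.77
ee_pos: [0.679, -0.0979, 0.0914]
orientation: [[-0.001, 1.0, 0.009], [1.0, 0.001, -0.002], [-0.002, 0.009, -1.0]]
wrist_force: [0.2, -0.2, -0.1]
width: 0.0391
grip_force: 30.7
```

Call:
apply_moves(increments=[[4, -3, 0, 0, 0, 0], [8, -6, 0, 0, 0, 0], [12, -9, 0, 0, 0, 0], [16, -12, 0, 0, 0, 0], [20, -16, 0, 0, 0, 0], [25, -20, 0, 0, 0, 0], [29, -23, 0, 0, 0, 0], [31.6, -24.4, 0, 0, 0, 0]])

```text
time: 20.78
ee_pos: [0.428, 0.22, 0.0855]
orientation: [[-0.003, 1.0, -0.002], [1.0, 0.003, -0.0], [-0.0, -0.002, -1.0]]
wrist_force: [-0.4, 0.4, -1.2]
width: 0.0389
grip_force: 30.7
```

Call:
apply_moves(increments=[[0, 0, 4, 0, 0, 0], [0, 0, 7, 0, 0, 0], [0, 0, 8.1, 0, 0, 0], [0, 0, 8.1, 0, 0, 0], [0, 0, 8.1, 0, 0, 0]])

```text
time: 21.4
ee_pos: [0.4319, 0.219, 0.0061]
orientation: [[-0.001, 1.0, 0.001], [1.0, 0.001, 0.001], [0.001, 0.001, -1.0]]
wrist_force: [-0.2, -0.7, -1.0]
width: 0.0387
grip_force: 30.7
```

Call:
apply_moves(increments=[[0, 0, 0, 0, 0, 0], [0, 0, 0, 0, 0, 0], [0, 0, -4, 0, 0, 0], [0, 0, -9, 0, 0, 0], [0, 0, -12, 0, 0, 0], [0, 0, -12, 0, 0, 0]], gripper=-0.3)

```text
time: 22.15
ee_pos: [0.4332, 0.2196, 0.1281]
orientation: [[-0.001, 1.0, 0.006], [1.0, 0.001, 0.002], [0.002, 0.006, -1.0]]
wrist_force: [0.1, -0.4, -0.7]
width: 0.0559
grip_force: 0.0
```

Call:
apply_moves(increments=[[-5, 2, 0, 0, 0, 0], [-10, 4, 0, 0, 0, 0], [-15, 6.8, 0, 0, 0, 0], [-17.9, 6.8, 4, 0, 0, 0], [-17.9, 6.8, 9, 0, 0, 0], [-17.9, 6.8, 13, 0, 0, 0], [-17.9, 6.8, 14.3, 0, 0, 0], [-17.9, 6.8, 14.3, 0, 0, 0]], gripper=1)

```text
time: 23.15
ee_pos: [0.4983, 0.04, -0.0184]
orientation: [[-0.001, 1.0, -0.002], [1.0, 0.001, 0.0], [0.0, -0.002, -1.0]]
wrist_force: [-0.4, 0.9, 0.0]
width: -0.0002
grip_force: 0.0
```

Run:
```python
from h import *
find('scene'); s=r.read_state();print(s['ee_pos'],s['wrist_force'],s['width'])
```

```text
scene cap [355.0, 80.0] 149 [0.368, 0.308]
scene cap [327.0, 88.0] 156 [0.357, 0.231]
scene cap [367.0, 100.0] 165 [0.443, 0.293]
scene cap [340.0, 107.0] 165 [0.43, 0.22]
scene cap [508.0, 198.0] 885 [0.836, 0.391]
scene cap [492.0, 203.0] 143 [0.829, 0.351]
scene cap [384.0, 229.0] 735 [0.765, 0.109]
scene cap [213.0, 232.0] 246 [0.595, -0.202]
scene wood [224.0, 176.0] 304 [0.45, -0.11] 96.0 len 0.137 mid [0.448, -0.093]
scene wood [265.0, 221.0] 383 [0.603, -0.085] 96.3 len 0.138 mid [0.604, -0.096]
scene wood [344.0, 221.0] 425 [0.689, 0.065] 81.5 len 0.149 mid [0.687, 0.055]
scene wood [174.0, 261.0] 366 [0.594, -0.298] 176.1 len 0.151 mid [0.588, -0.297]
scene wood [246.0, 283.0] 101 [0.713, -0.189] 57.1 len 0.024 mid [0.714, -0.189]
[ 0.49946886  0.03999964 -0.01732175] [-0.07273443  0.38154739  0.13547168] 0.0001707245114731775
```

All four jars are in the crate. Now I'll probe the bare table gently to fix the fingertip offset.

Call:
apply_moves(increments=[[0, 0, 0.3, 0, 0, 0], [0, 0, 0.5, 0, 0, 0], [0, 0, 0.7, 0, 0, 0], [0, 0, 0.7, 0, 0, 0]])

```text
time: 23.7
ee_pos: [0.4992, 0.0399, -0.0246]
orientation: [[-0.001, 1.0, 0.0], [1.0, 0.001, -0.0], [-0.0, 0.0, -1.0]]
wrist_force: [-0.1, 0.4, 0.4]
width: -0.0003
grip_force: 0.0
```

Call:
apply_moves(increments=[[0, 0, 0.2, 0, 0, 0], [0, 0, 0.4, 0, 0, 0], [0, 0, 0.4, 0, 0, 0]])

```text
time: 24.08
ee_pos: [0.4989, 0.0399, -0.0289]
orientation: [[-0.001, 1.0, -0.0], [1.0, 0.001, 0.0], [0.0, -0.0, -1.0]]
wrist_force: [0.0, -0.0, -0.6]
width: 0.0003
grip_force: 0.0
```

Call:
apply_moves(increments=[[0, 0, 0.2, 0, 0, 0], [0, 0, 0.2, 0, 0, 0], [0, 0, 0.2, 0, 0, 0]])

```text
time: 24.45
ee_pos: [0.4992, 0.0399, -0.0307]
orientation: [[-0.001, 1.0, -0.0], [1.0, 0.001, -0.0], [-0.0, -0.0, -1.0]]
wrist_force: [-0.4, -0.1, 0.5]
width: -0.0001
grip_force: 0.0
```

Call:
apply_moves(increments=[[0, 0, 0.2, 0, 0, 0], [0, 0, 0.2, 0, 0, 0], [0, 0, 0.2, 0, 0, 0]])

```text
time: 24.82
ee_pos: [0.4991, 0.0399, -0.0327]
orientation: [[-0.001, 1.0, -0.0], [1.0, 0.001, -0.0], [-0.0, -0.0, -1.0]]
wrist_force: [-0.1, -0.7, 0.1]
width: -0.0005
grip_force: 0.0
```

Call:
apply_moves(increments=[[0, 0, 0.2, 0, 0, 0], [0, 0, 0.2, 0, 0, 0], [0, 0, 0.2, 0, 0, 0]])

```text
time: 25.2
ee_pos: [0.4992, 0.0399, -0.0347]
orientation: [[-0.001, 1.0, -0.0], [1.0, 0.001, 0.0], [0.0, -0.0, -1.0]]
wrist_force: [0.8, -0.5, -0.1]
width: -0.0001
grip_force: 0.0
```

Call:
apply_moves(increments=[[0, 0, 0.1, 0, 0, 0], [0, 0, 0.1, 0, 0, 0], [0, 0, 0.1, 0, 0, 0]])

```text
time: 25.58
ee_pos: [0.4991, 0.0399, -0.0357]
orientation: [[-0.001, 1.0, -0.0], [1.0, 0.001, -0.0], [-0.0, -0.0, -1.0]]
wrist_force: [0.5, 1.2, -0.2]
width: 0.0002
grip_force: 0.0
```

Call:
apply_moves(increments=[[0, 0, 0.15, 0, 0, 0], [0, 0, 0.15, 0, 0, 0], [0, 0, 0.15, 0, 0, 0]])

```text
time: 25.95
ee_pos: [0.4991, 0.0399, -0.0373]
orientation: [[-0.001, 1.0, -0.0], [1.0, 0.001, -0.0], [-0.0, -0.0, -1.0]]
wrist_force: [-1.1, 0.3, 0.3]
width: -0.0002
grip_force: 0.0
```

Call:
apply_moves(increments=[[0, 0, 0.15, 0, 0, 0], [0, 0, 0.15, 0, 0, 0], [0, 0, 0.15, 0, 0, 0]])

```text
time: 26.32
ee_pos: [0.4994, 0.0399, -0.0379]
orientation: [[-0.001, 1.0, 0.001], [1.0, 0.001, -0.0], [-0.0, 0.001, -1.0]]
wrist_force: [-1.6, -0.2, 8.1]
width: 0.0
grip_force: 4.3
```

Run:
```python
from h import *
s=r.read_state();p=s['ee_pos'];print(p,s['wrist_force'])
q=[p+[0,0,k] for k in(.04,.05)];im,c=snap('side','s5');z,c=snap('scene','sc5')
u,v=proj('side',q)[0].astype(int);y=im[v-30:v+30,u-30:u+30]
u2,v2=proj('scene',q)[0].astype(int);z=z[v2-30:v2+30,u2-30:u2+30]
w,c=snap('wrist','w6');w=w[170:300,200:330]
print(u,v,u2,v2,proj('side',q),proj('scene',q))
cv2.imwrite('pics/b5.png',cv2.cvtColor(np.hstack([cv2.resize(g,(266,266),interpolation=cv2.INTER_CUBIC) for g in(y,w,z)]),cv2.COLOR_RGB2BGR))
```

```text
[ 0.49939771  0.03986918 -0.03794445] [-1.56781843 -0.21000449  8.11431538]
253 210 290 167 [[253.9678746  210.40559446]
 [253.80397186 207.92920907]] [[290.75632399 167.41605383]
 [290.78968407 164.85589031]]
```

View pics/b5.png

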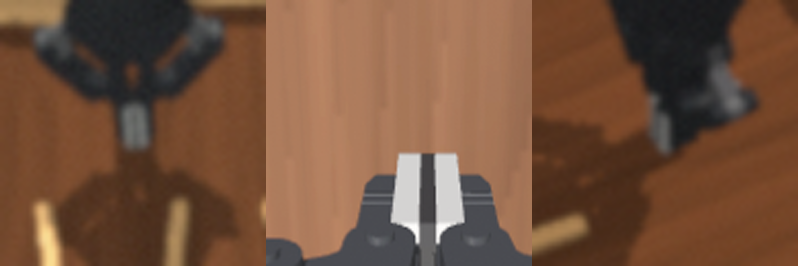

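Contact came at reported z = −0.0377, so real tip height = reported + 0.0375. Now spoon0: grip point (0.449, −0.101), axis at 95°.

Call:
apply_moves(increments=[[0, 0, -5, 0, 0, 0], [-4, -1, -8, 0, 0, 0], [-9, -3, -8, 0, 0, 0], [-14.1, -5, -8, 0, 0, -0.094], [-14.1, -5, -8, 0, 0, -0.094], [-14.1, -5, -8, 0, 0, -0.094]], gripper=0.2)

```text
time: 27.22
ee_pos: [0.4493, -0.1011, 0.0413]
orientation: [[-0.094, 0.996, 0.0], [0.996, 0.094, 0.0], [0.0, 0.0, -1.0]]
wrist_force: [-0.3, 1.2, 0.6]
width: 0.0343
grip_force: 0.0
```

```bash
cat >> h.py <<'E'
def wspoon(f=None):
    "light wood handles in wrist view -> line at x-range"
    s=r.read_state();im,c=snap('wrist',f or 'wtmp');H,S,V=cv2.split(cv2.cvtColor(im,cv2.COLOR_RGB2HSV))
    m=((H>10)&(H<30)&(S>40)&(V>200)).astype(np.uint8);k,L,st,ce=cv2.connectedComponentsWithStats(m)
    for i in range(1,k):
        if 250<st[i,4]<6000:
            ys,xs=np.nonzero(L==i);Q=onz('wrist',np.c_[xs,ys],.01,c)[:,:2];u=np.linalg.svd(Q-Q.mean(0),full_matrices=0)[2][0];u=u*np.sign(u[1]);p=(Q-Q.mean(0))@u
            print(st[i,4],'centre',Q.mean(0).round(3),'ang',np.degrees(np.arctan2(u[1],u[0])).round(1),'ends',(Q.mean(0)+u*p.min()).round(3),(Q.mean(0)+u*p.max()).round(3))
    print('tcp',s['ee_pos'].round(4),s['width'].round(3))
E
python3 -c "
from h import *
wspoon('w7')"
```

```text
2000 centre [ 0.443 -0.073] ang 96.0 ends [ 0.448 -0.124] [ 0.438 -0.027]
2023 centre [ 0.52  -0.076] ang 84.2 ends [ 0.515 -0.128] [ 0.525 -0.03 ]
1626 centre [ 0.594 -0.044] ang 145.7 ends [ 0.608 -0.053] [ 0.58  -0.034]
1665 centre [ 0.601 -0.112] ang 95.9 ends [ 0.606 -0.164] [ 0.596 -0.065]
1275 centre [ 0.451 -0.146] ang 89.7 ends [ 0.451 -0.163] [ 0.451 -0.129]
326 centre [ 0.518 -0.141] ang 138.2 ends [ 0.529 -0.15 ] [ 0.507 -0.131]Traceback (most recent call last):
  File "<string>", line 3, in <module>
    wspoon('w7')
    ~~~~~~^^^^^^
  File "h.py", line 52, in wspoon
    print('tcp',s['ee_pos'].round(4),s['width'].round(3))
                                     ^^^^^^^^^^^^^^^^
AttributeError: 'float' object has no attribute 'round'
```

Call:
apply_moves(increments=[[0, 0, 4, 0, 0, 0], [0, 0, 6.5, 0, 0, 0], [0, 0, 7.5, 0, 0, 0], [0, 0, 7.5, 0, 0, 0], [0, 0, 7.5, 0, 0, 0]])

```text
time: 27.9
ee_pos: [0.4502, -0.1011, -0.033]
orientation: [[-0.096, 0.995, 0.001], [0.995, 0.096, -0.0], [-0.001, 0.001, -1.0]]
wrist_force: [0.4, 0.4, -0.4]
width: 0.034
grip_force: 0.0
```

Call:
apply_moves(increments=[[0, 0, 0, 0, 0, 0], [0, 0, 0, 0, 0, 0], [0, 0, 0, 0, 0, 0], [0, 0, -4, 0, 0, 0], [0, 0, -9, 0, 0, 0], [0, 0, -11, 0, 0, 0]], gripper=1)

```text
time: 28.65
ee_pos: [0.4509, -0.1019, 0.0791]
orientation: [[-0.095, 0.995, 0.004], [0.996, 0.095, -0.002], [-0.002, 0.004, -1.0]]
wrist_force: [0.6, 0.2, -0.2]
width: 0.0086
grip_force: 30.2
```

Call:
apply_moves(increments=[[5, 2.1, 0, 0, 0, 0], [10, 4.2, 0, 0, 0, 0], [15, 6.4, 0, 0, 0, 0], [20, 8.5, 0, 0, 0, 0.094], [25, 10.6, 0, 0, 0, 0.094], [30, 12.7, 0, 0, 0, 0.094], [35.4, 15, 0, 0, 0, 0.094], [35.4, 15, 3, 0, 0, 0.094]])

```text
time: 29.65
ee_pos: [0.5687, 0.2704, 0.0483]
orientation: [[-0.006, 1.0, 0.007], [1.0, 0.006, 0.003], [0.003, 0.007, -1.0]]
wrist_force: [-0.4, -0.8, -0.6]
width: 0.0086
grip_force: 30.2
```

Call:
apply_moves(increments=[[0, 0, 3.5, 0, 0, 0], [0, 0, 5.1, 0, 0, 0], [0, 0, 5.1, 0, 0, 0], [0, 0, 5.1, 0, 0, 0]])

```text
time: 30.15
ee_pos: [0.5662, 0.2656, -0.0034]
orientation: [[-0.001, 1.0, 0.002], [1.0, 0.001, 0.001], [0.001, 0.002, -1.0]]
wrist_force: [0.6, -0.5, -0.9]
width: 0.0087
grip_force: 30.2
```

Call:
apply_moves(increments=[[0, 0, 0, 0, 0, 0], [0, 0, 0, 0, 0, 0], [0, 0, -4, 0, 0, 0], [0, 0, -6, 0, 0, 0], [0, 0, -6, 0, 0, 0]], gripper=0.2)

```text
time: 30.78
ee_pos: [0.5669, 0.2661, 0.0575]
orientation: [[-0.001, 1.0, 0.004], [1.0, 0.001, 0.001], [0.001, 0.004, -1.0]]
wrist_force: [-0.8, 0.6, -0.5]
width: 0.0337
grip_force: 0.0
```

Call:
apply_moves(increments=[[-5, -0.6, 0, 0, 0, 0], [-10, -1.2, 0, 0, 0, 0], [-16, -1.8, 0, 0, 0, 0.11], [-22, -2.4, 0, 0, 0, 0.11], [-28, -3.2, 0, 0, 0, 0.11], [-33, -4, 0, 0, 0, 0.11], [-36.9, -4.5, 0, 0, 0, 0.11], [-36.9, -4.5, 0, 0, 0, 0.11]])

```text
time: 31.78
ee_pos: [0.5196, -0.106, 0.0544]
orientation: [[0.113, 0.994, -0.001], [0.994, -0.113, -0.0], [-0.0, -0.001, -1.0]]
wrist_force: [-0.3, -0.0, -0.0]
width: 0.034
grip_force: 0.0
```

```bash
sed -i "s/s\['width'\].round(3)/s['width']/" h.py; python3 -c "
from h import *
wspoon('w8'); find('scene')"
```

```text
1008 centre [0.676 0.002] ang 83.1 ends [ 0.674 -0.02 ] [0.679 0.023]
1614 centre [ 0.595 -0.044] ang 159.1 ends [ 0.609 -0.05 ] [ 0.58  -0.038]
1792 centre [ 0.521 -0.076] ang 83.8 ends [ 0.515 -0.128] [ 0.526 -0.03 ]
1667 centre [ 0.602 -0.112] ang 96.1 ends [ 0.607 -0.163] [ 0.597 -0.065]
1156 centre [ 0.514 -0.149] ang 81.4 ends [ 0.511 -0.166] [ 0.516 -0.133]
tcp [ 0.5196 -0.106   0.0544] 0.03399071745706958
scene cap [355.0, 80.0] 149 [0.368, 0.308]
scene cap [327.0, 88.0] 158 [0.357, 0.23]
scene cap [367.0, 100.0] 164 [0.443, 0.293]
scene cap [340.0, 107.0] 165 [0.43, 0.22]
scene cap [508.0, 198.0] 882 [0.837, 0.391]
scene cap [492.0, 203.0] 141 [0.829, 0.351]
scene cap [384.0, 229.0] 733 [0.765, 0.109]
scene cap [212.0, 230.0] 303 [0.591, -0.201]
scene wood [238.0, 198.0] 344 [0.52, -0.11] 83.2 len 0.137 mid [0.522, -0.097]
scene wood [265.0, 221.0] 384 [0.603, -0.086] 96.3 len 0.138 mid [0.604, -0.096]
scene wood [344.0, 221.0] 423 [0.689, 0.065] 81.5 len 0.149 mid [0.688, 0.055]
scene wood [174.0, 261.0] 363 [0.594, -0.298] 176.1 len 0.151 mid [0.588, -0.297]
scene wood [246.0, 283.0] 102 [0.713, -0.189] 65.0 len 0.025 mid [0.713, -0.189]
```

Call:
apply_moves(increments=[[0, 0, 5, 0, 0, 0], [0, 0, 7.8, 0, 0, 0], [0, 0, 8.8, 0, 0, 0], [0, 0, 8.8, 0, 0, 0], [0, 0, 8.8, 0, 0, 0]])

```text
time: 32.5
ee_pos: [0.5215, -0.1035, -0.0317]
orientation: [[0.108, 0.994, 0.002], [0.994, -0.108, -0.001], [-0.0, 0.002, -1.0]]
wrist_force: [-0.2, -1.0, 0.7]
width: 0.0342
grip_force: 0.0
```

Call:
apply_moves(increments=[[0, 0, 0, 0, 0, 0], [0, 0, 0, 0, 0, 0], [0, 0, 0, 0, 0, 0], [0, 0, -4, 0, 0, 0], [0, 0, -9, 0, 0, 0], [0, 0, -11, 0, 0, 0]], gripper=1)

```text
time: 33.25
ee_pos: [0.5221, -0.1042, 0.0803]
orientation: [[0.109, 0.994, 0.004], [0.994, -0.109, -0.001], [-0.001, 0.004, -1.0]]
wrist_force: [-0.4, -0.1, -0.1]
width: 0.0087
grip_force: 29.4
```

Call:
apply_moves(increments=[[5, 0.4, 0, 0, 0, 0], [10, 0.8, 0, 0, 0, 0], [15, 1.2, 0, 0, 0, 0], [20, 1.6, 0, 0, 0, -0.11], [25, 2, 0, 0, 0, -0.11], [31, 2.4, 0, 0, 0, -0.11], [37.5, 2.9, 0, 0, 0, -0.11], [37.5, 2.9, 3, 0, 0, -0.11]])

```text
time: 34.25
ee_pos: [0.5929, 0.2714, 0.0494]
orientation: [[-0.007, 1.0, 0.007], [1.0, 0.006, 0.003], [0.003, 0.007, -1.0]]
wrist_force: [-0.9, 0.2, -0.2]
width: 0.0085
grip_force: 29.4
```

Call:
apply_moves(increments=[[0, 0, 3.5, 0, 0, 0], [0, 0, 5.1, 0, 0, 0], [0, 0, 5.1, 0, 0, 0], [0, 0, 5.1, 0, 0, 0]])

```text
time: 34.75
ee_pos: [0.5912, 0.2661, -0.0023]
orientation: [[-0.0, 1.0, 0.002], [1.0, 0.0, 0.001], [0.001, 0.002, -1.0]]
wrist_force: [0.1, 0.1, 0.0]
width: 0.0085
grip_force: 29.4
```

Call:
apply_moves(increments=[[0, 0, 0, 0, 0, 0], [0, 0, 0, 0, 0, 0], [0, 0, -4, 0, 0, 0], [0, 0, -6, 0, 0, 0], [0, 0, -6, 0, 0, 0]], gripper=0.2)

```text
time: 35.38
ee_pos: [0.5919, 0.2666, 0.0586]
orientation: [[-0.001, 1.0, 0.004], [1.0, 0.001, 0.001], [0.001, 0.004, -1.0]]
wrist_force: [0.2, 0.2, -0.4]
width: 0.0344
grip_force: 0.0
```

Call:
apply_moves(increments=[[-5, 0.2, 0, 0, 0, 0], [-10, 0.4, 0, 0, 0, 0], [-16, 0.6, 0, 0, 0, -0.113], [-22, 0.8, 0, 0, 0, -0.113], [-28, 1.1, 0, 0, 0, -0.113], [-33, 1.1, 0, 0, 0, -0.113], [-35.6, 1.1, 0, 0, 0, -0.113], [-35.6, 1.1, 0, 0, 0, -0.113]])

```text
time: 36.38
ee_pos: [0.6006, -0.0919, 0.0551]
orientation: [[-0.11, 0.994, -0.001], [0.994, 0.11, 0.0], [0.0, -0.001, -1.0]]
wrist_force: [0.4, 0.3, 0.2]
width: 0.0343
grip_force: 0.0
```

```bash
python3 -c "
from h import *
wspoon('w9'); find('scene')"
```

```text
1943 centre [0.679 0.023] ang 83.3 ends [ 0.674 -0.02 ] [0.684 0.064]
1382 centre [ 0.595 -0.045] ang 153.1 ends [ 0.609 -0.052] [ 0.581 -0.038]
1497 centre [ 0.603 -0.112] ang 96.3 ends [ 0.608 -0.163] [ 0.598 -0.065]
tcp [ 0.6006 -0.0919  0.0551] 0.034315724624178916
scene cap [350.0, 87.0] 148 [0.381, 0.282]
scene cap [327.0, 88.0] 158 [0.356, 0.231]
scene cap [367.0, 100.0] 160 [0.443, 0.293]
scene cap [340.0, 107.0] 182 [0.429, 0.221]
scene cap [508.0, 198.0] 886 [0.836, 0.391]
scene cap [492.0, 203.0] 142 [0.829, 0.351]
scene cap [384.0, 229.0] 731 [0.765, 0.109]
scene cap [213.0, 231.0] 288 [0.592, -0.201]
scene wood [265.0, 221.0] 383 [0.603, -0.085] 96.3 len 0.138 mid [0.604, -0.096]
scene wood [344.0, 221.0] 423 [0.689, 0.065] 81.5 len 0.149 mid [0.688, 0.055]
scene wood [179.0, 274.0] 180 [0.628, -0.3] 175.2 len 0.078 mid [0.625, -0.3]
scene wood [246.0, 283.0] 104 [0.713, -0.189] 65.4 len 0.025 mid [0.713, -0.189]
```

A disturbance shifted jar0 inside the crate, to (0.381, 0.282). It is still upright and within limits. Now spoon2.

Call:
apply_moves(increments=[[0, 0, 5, 0, 0, 0], [0, 0, 7.8, 0, 0, 0], [0, 0, 8.9, 0, 0, 0], [0, 0, 8.9, 0, 0, 0], [0, 0, 8.9, 0, 0, 0]])

```text
time: 37.1
ee_pos: [0.6026, -0.0898, -0.0315]
orientation: [[-0.114, 0.993, 0.002], [0.993, 0.114, -0.001], [-0.001, 0.002, -1.0]]
wrist_force: [-0.5, -0.8, -0.2]
width: 0.0339
grip_force: 0.0
```

Call:
apply_moves(increments=[[0, 0, 0, 0, 0, 0], [0, 0, 0, 0, 0, 0], [0, 0, 0, 0, 0, 0], [0, 0, -4, 0, 0, 0], [0, 0, -9, 0, 0, 0], [0, 0, -11, 0, 0, 0]], gripper=1)

```text
time: 37.85
ee_pos: [0.6032, -0.0906, 0.0805]
orientation: [[-0.114, 0.994, 0.004], [0.994, 0.114, -0.001], [-0.002, 0.004, -1.0]]
wrist_force: [-0.4, -0.4, -0.2]
width: 0.0089
grip_force: 29.3
```

Call:
apply_moves(increments=[[5, 0.8, 0, 0, 0, 0], [10, 1.6, 0, 0, 0, 0], [15, 2.4, 0, 0, 0, 0], [20, 3.2, 0, 0, 0, 0.113], [25, 4, 0, 0, 0, 0.113], [31, 4.8, 0, 0, 0, 0.113], [36.4, 5.7, 0, 0, 0, 0.113], [36.4, 5.7, 3, 0, 0, 0.113]])

```text
time: 38.85
ee_pos: [0.6186, 0.2834, 0.0495]
orientation: [[-0.007, 1.0, 0.006], [1.0, 0.007, 0.003], [0.003, 0.006, -1.0]]
wrist_force: [0.2, -0.5, -0.3]
width: 0.0082
grip_force: 29.4
```

Call:
apply_moves(increments=[[0, 0, 3.5, 0, 0, 0], [0, 0, 5.1, 0, 0, 0], [0, 0, 5.1, 0, 0, 0], [0, 0, 5.1, 0, 0, 0]])

```text
time: 39.35
ee_pos: [0.6178, 0.2782, -0.0023]
orientation: [[-0.001, 1.0, 0.002], [1.0, 0.001, 0.001], [0.001, 0.002, -1.0]]
wrist_force: [0.7, 0.5, -0.0]
width: 0.0085
grip_force: 29.3
```

Call:
apply_moves(increments=[[0, 0, 0, 0, 0, 0], [0, 0, 0, 0, 0, 0], [0, 0, -4, 0, 0, 0], [0, 0, -9, 0, 0, 0], [0, 0, -9, 0, 0, 0]], gripper=0.2)

```text
time: 39.98
ee_pos: [0.6205, 0.2794, 0.092]
orientation: [[-0.001, 1.0, 0.009], [1.0, 0.001, 0.003], [0.003, 0.009, -1.0]]
wrist_force: [1.2, 0.0, 0.2]
width: 0.0345
grip_force: 0.0
```

Call:
apply_moves(increments=[[-5, 1, 0, 0, 0, 0], [-10, 2, 0, 0, 0, 0], [-15, 4, 0, 0, 0, 0.113], [-20, 6, 0, 0, 0, 0.113], [-25, 6, 0, 0, 0, 0.113], [-25, 6, 0, 0, 0, 0.113], [-25, 6, 0, 0, 0, 0.113]], gripper=0.06)

```text
time: 40.85
ee_pos: [0.6764, 0.0284, 0.0858]
orientation: [[0.112, 0.994, -0.001], [0.994, -0.112, 0.001], [0.001, -0.001, -1.0]]
wrist_force: [-0.2, -0.0, -0.1]
width: 0.0402
grip_force: 0.0
```

```bash
python3 -c "
from h import *
wspoon('w10'); find('scene')"
```

```text
1074 centre [0.558 0.195] ang 176.3 ends [0.617 0.191] [0.519 0.197]
1243 centre [0.689 0.101] ang 142.1 ends [0.701 0.092] [0.677 0.111]
1339 centre [0.681 0.033] ang 83.9 ends [ 0.676 -0.018] [0.686 0.079]
tcp [0.6764 0.0284 0.0858] 0.04023690462420908
scene cap [508.0, 198.0] 889 [0.837, 0.391]
scene cap [492.0, 203.0] 142 [0.829, 0.351]
scene cap [384.0, 229.0] 735 [0.765, 0.109]
scene cap [213.0, 232.0] 242 [0.596, -0.202]
scene wood [312.0, 93.0] 248 [0.32, 0.21] 159.9 len 0.105 mid [0.333, 0.205]
scene wood [379.0, 111.0] 158 [0.461, 0.326] 105.9 len 0.07 mid [0.462, 0.321]
scene wood [344.0, 221.0] 423 [0.689, 0.065] 81.5 len 0.149 mid [0.688, 0.055]
scene wood [165.0, 238.0] 93 [0.535, -0.294] 179.6 len 0.051 mid [0.538, -0.294]
scene wood [246.0, 283.0] 98 [0.713, -0.189] 48.2 len 0.023 mid [0.714, -0.189]
```

View pics/w10.png

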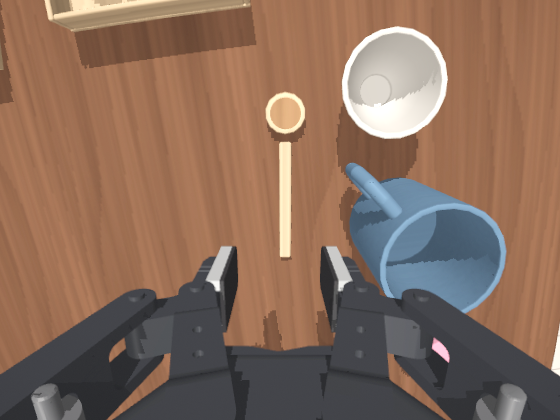

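The spoon3 handle runs (285,142)–(285,256) in the wrist view. The mug handle tip is at (350,170) and the mug rim's left edge at (382,255). Checking clearance.

```bash
python3 -c "
from h import *
print('rim',onz('wrist',[(382,255),(503,250),(440,207)],.09).round(3).tolist())
print('handle tip',onz('wrist',[(348,168)],.065).round(3),onz('wrist',[(348,168)],.045).round(3))
print('sugar',onz('wrist',[(395,84)],.05).round(3))
s=r.read_state();print(s['ee_pos'],s['time'])
# knuckle outer right ray at heights above real tip
tip=s['ee_pos'][2]+.0375
for px in[(430,300),(420,345),(345,260)]:
    print(px,[onz('wrist',[px],tip+h)[0].round(3).tolist() for h in(.03,.06,.09)])
"
```

```text
rim [[0.737, 0.012, 0.09], [0.812, 0.006, 0.09], [0.771, 0.038, 0.09]]
handle tip [[0.724 0.063 0.065]] [[0.728 0.059 0.045]]
sugar [[0.761 0.112 0.05 ]]
[0.67649943 0.02956437 0.08599844] 40.95
(430, 300) [[0.737, 0.02, 0.153], [0.723, 0.04, 0.183], [0.708, 0.06, 0.213]]
(420, 345) [[0.733, -0.002, 0.153], [0.72, 0.024, 0.183], [0.707, 0.05, 0.213]]
(345, 260) [[0.703, 0.041, 0.153], [0.698, 0.056, 0.183], [0.693, 0.07, 0.213]]
```

Clearance is about 15 mm. Descending stepwise.

Call:
apply_moves(increments=[[0, 0, 4, 0, 0, 0], [0, 0, 7, 0, 0, 0], [0, 0, 9, 0, 0, 0], [0, 0, 9, 0, 0, 0]])

```text
time: 41.45
ee_pos: [0.6749, 0.0299, -0.0057]
orientation: [[0.11, 0.994, -0.004], [0.994, -0.11, 0.0], [-0.0, -0.004, -1.0]]
wrist_force: [0.4, 0.1, 0.2]
width: 0.0402
grip_force: 0.0
```

Call:
apply_moves(increments=[[0, 0, 1.5, 0, 0, 0], [0, 0, 2.5, 0, 0, 0], [0, 0, 3, 0, 0, 0], [0, 0, 3, 0, 0, 0]])

```text
time: 41.95
ee_pos: [0.6761, 0.0283, -0.0343]
orientation: [[0.112, 0.994, -0.001], [0.994, -0.112, 0.0], [0.0, -0.001, -1.0]]
wrist_force: [-2.4, 0.8, 0.1]
width: 0.0403
grip_force: 0.0
```

Call:
apply_moves(increments=[[0, 0, 0, 0, 0, 0], [0, 0, 0, 0, 0, 0], [0, 0, 0, 0, 0, 0], [0, 0, 0, 0, 0, 0], [0, 0, -4, 0, 0, 0], [0, 0, -9, 0, 0, 0], [0, 0, -11, 0, 0, 0], [0, 0, -11, 0, 0, 0]], gripper=1)

```text
time: 42.95
ee_pos: [0.6784, 0.0281, 0.0782]
orientation: [[0.112, 0.994, 0.004], [0.994, -0.112, -0.0], [0.0, 0.004, -1.0]]
wrist_force: [0.1, 0.7, 0.0]
width: 0.0086
grip_force: 31.3
```

Call:
apply_moves(increments=[[5, -1.5, 0, 0, 0, 0], [10, -3, 0, 0, 0, -0.113], [15, -4.5, 0, 0, 0, -0.113], [21.3, -5.8, 0, 0, 0, -0.113], [21.3, -5.8, 0, 0, 0, -0.113], [21.3, -5.8, 4, 0, 0, -0.113], [21.3, -5.8, 8, 0, 0, -0.113], [21.3, -5.8, 8, 0, 0, -0.113]])

```text
time: 43.95
ee_pos: [0.6386, 0.2441, -0.0089]
orientation: [[-0.0, 1.0, -0.01], [1.0, 0.0, -0.003], [-0.003, -0.01, -1.0]]
wrist_force: [-0.7, 0.3, -0.5]
width: 0.0087
grip_force: 31.3
```

Call:
apply_moves(increments=[[0, 0, 0, 0, 0, 0], [0, 0, 0, 0, 0, 0], [0, 0, 0, 0, 0, 0], [0, 0, -4, 0, 0, 0], [0, 0, -10, 0, 0, 0], [0, 0, -16, 0, 0, 0], [0, 0, -18, 0, 0, 0], [0, 0, -18, 0, 0, 0]], gripper=0.2)

```text
time: 44.95
ee_pos: [0.6447, 0.2469, 0.1796]
orientation: [[-0.001, 1.0, 0.006], [1.0, 0.001, 0.002], [0.002, 0.006, -1.0]]
wrist_force: [0.2, -0.7, -0.6]
width: 0.034
grip_force: 0.0
```

Call:
apply_moves(increments=[[-6, -1, 0, 0, 0, -0.15], [-12, -3, 0, 0, 0, -0.3], [-18, -5, 0, 0, 0, -0.45], [-24, -7, 0, 0, 0, -0.6], [-30, -9, 0, 0, 0, -0.75], [-36, -11, 0, 0, 0, -0.9], [-42, -13, 0, 0, 0, -1.05], [-48, -14.5, 0, 0, 0, -1.134]], gripper=-0.8)

```text
time: 45.95
ee_pos: [0.4975, -0.2311, 0.1748]
orientation: [[-0.908, 0.419, -0.002], [0.419, 0.908, 0.001], [0.002, 0.0, -1.0]]
wrist_force: [1.0, 0.3, -0.1]
width: 0.0767
grip_force: 0.0
```

Run:
```python
from h import *
s=r.read_state();print(s['ee_pos'],s['joint_positions'].round(2))
find('scene')
im,c=snap('wrist','w11'); z,_=snap('scene','sc11')
z=cv2.resize(z[60:200,290:460],None,fx=400/170,fy=400/170,interpolation=cv2.INTER_CUBIC);
a=np.zeros((330,840,3),np.uint8);a[:z.shape[0],:400]=z;a[:330,400:]=cv2.resize(im,(440,330))
cv2.imwrite('pics/c11.png',cv2.cvtColor(a[:,:800],cv2.COLOR_RGB2BGR))
```

```text
[ 0.49753457 -0.23114914  0.17480006] [-0.57  0.34 -0.22  1.01  0.   -0.14]
scene cap [350.0, 87.0] 148 [0.381, 0.282]
scene cap [327.0, 88.0] 159 [0.357, 0.231]
scene cap [367.0, 100.0] 160 [0.443, 0.293]
scene cap [340.0, 107.0] 183 [0.429, 0.222]
scene cap [508.0, 198.0] 892 [0.836, 0.391]
scene cap [492.0, 203.0] 140 [0.829, 0.351]
scene cap [384.0, 229.0] 731 [0.765, 0.109]
scene cap [213.0, 232.0] 243 [0.596, -0.202]
scene wood [173.0, 260.0] 380 [0.592, -0.298] 176.2 len 0.152 mid [0.588, -0.297]
scene wood [246.0, 283.0] 103 [0.713, -0.189] 59.8 len 0.024 mid [0.713, -0.189]
```

View pics/c11.png

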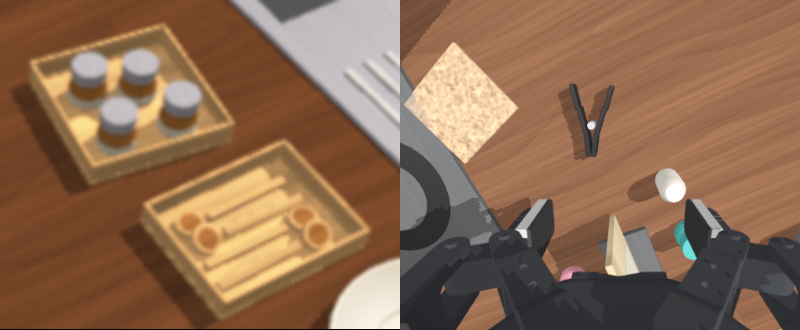

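All four spoons lie in the tray and all four jars are in the crate. In the wrist panel the clip's tails end at (573,86) and (612,87), the jaw tip is at (592,155) and the pivot at (591,125). Measuring the clip and the board edge.

Run:
```python
from h import *
c=cam('wrist'); s=r.read_state()
W=lambda p:(np.array(p,float)-[400,0])*[560/440,420/330]
P=onz('wrist',W([(573,86),(612,87),(592,155),(591,125)]),.026,c)[:,:2];print('tailL,tailR,tip,pivot',P.round(4).tolist())
im=cv2.imread('pics/w11.png');x0,y0,x1,y1=205,95,280,205
g=im[y0:y1,x0:x1].max(2);hsv=cv2.cvtColor(im[y0:y1,x0:x1],cv2.COLOR_BGR2HSV)
m=((g<75)&(hsv[...,1]<90)).astype(np.uint8);k,L,st,ce=cv2.connectedComponentsWithStats(m);i=1+st[1:,4].argmax();print(st[i])
ys,xs=np.nonzero(L==i);Q=onz('wrist',np.c_[xs+x0,ys+y0],.022,c)[:,:2]
for yaw in(-25,-30,-35,-40):
    u=np.array([np.cos(np.radians(yaw)),np.sin(np.radians(yaw))]);v=np.array([-u[1],u[0]]);p=Q@u;q=Q@v
    top=p>p.max()-.012;bot=p<p.min()+.012
    print(yaw,'len',np.ptp(p).round(3),'tip v',q[top].mean().round(4),np.ptp(q[top]).round(3),'tails v',((q[bot].max()+q[bot].min())/2).round(4),np.ptp(q[bot]).round(3),'tailmid',(u*(p.min()+.016)+v*(q[bot].max()+q[bot].min())/2).round(4))
im2=cv2.imread('pics/w11.png')[240:380,220:340];cv2.imwrite('pics/d.png',np.hstack([cv2.resize(im2,None,fx=3,fy=3,interpolation=cv2.INTER_CUBIC),cv2.resize(cv2.imread('pics/sc11.png')[150:320,120:260],(346,420),interpolation=cv2.INTER_CUBIC)]))
```

```text
tailL,tailR,tip,pivot [[0.4002, -0.2508], [0.4227, -0.2067], [0.4908, -0.2697], [0.4541, -0.2525]]
[  13   12   55   92 1165]
-25 len 0.094 tip v -0.0387 0.016 tails v -0.0338 0.054 tailmid [ 0.4227 -0.2344]
-30 len 0.094 tip v 0.0097 0.015 tails v 0.0072 0.055 tailmid [ 0.4231 -0.2359]
-35 len 0.096 tip v 0.0579 0.016 tails v 0.0481 0.054 tailmid [ 0.4205 -0.2356]
-40 len 0.098 tip v 0.1057 0.016 tails v 0.0887 0.054 tailmid [ 0.418 -0.235]
```

View pics/d.png

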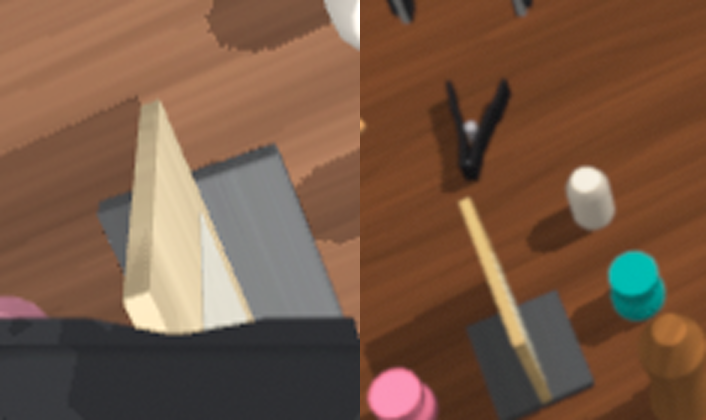

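Clip yaw is about −28° and its tail point is near (0.4245, −0.238). Now the board's near edge from both views. In the crop's wrist panel the foot of the edge is at (150,103) and its top at (139,294). In the scene picture its top is at (162.6,232).

Run:
```python
from h import *
w=lambda x,y:(220+x/3-.3,240+y/3-.3)
print('foot z.012',onz('wrist',[w(150,102)],.012),'top z.13',onz('wrist',[w(139,294)],.13))
print('scene top',onz('scene',[(162.4,232)],.13)); print(tri([('scene',(162.4,232)),('wrist',w(139,294))]))
# side view board top corners
im=cv2.imread('pics/side0.png');print('side L top,bottom; R top',onz('side',[(190+309/3,130+405/3)],.13),onz('side',[(190+309/3,130+508/3)],.012),onz('side',[(190+481/3,130+404/3)],.13))
print('scene far end',onz('scene',[(120+(520-360)/2.471,150+342/2.471)],.13))
print(d(.4245,-.238,.0,152))
```

```text
foot z.012 [[ 0.58893195 -0.28755885  0.012     ]] top z.13 [[ 0.58851327 -0.28737405  0.13      ]]
scene top [[ 0.59349756 -0.29402165  0.13      ]]
(array([ 0.59135338, -0.29164256,  0.12516205]), [np.float64(0.0025), np.float64(0.0025)])
side L top,bottom; R top [[ 0.58748026 -0.29282491  0.13      ]] [[ 0.58803701 -0.30115839  0.012     ]] [[ 0.71779418 -0.30145193  0.13      ]]
scene far end [[ 0.71855596 -0.30194702  0.13      ]]
[6.34, -3.63, 17.48, 0.0, -0.002, 0.047]
```

Call:
apply_moves(increments=[[3, -2, 0, 0, 0, 0.047], [6.3, -3.6, 0, 0, 0, 0.05], [6.3, -3.6, 5, 0, 0, 0.05], [6.3, -3.6, 10, 0, 0, 0.05], [6.3, -3.6, 14.5, 0, 0, 0.05], [6.3, -3.6, 14.5, 0, 0, 0.05], [6.3, -3.6, 14.5, 0, 0, 0.05]], gripper=-0.65)

```text
time: 46.98
ee_pos: [0.4278, -0.2357, 0.0321]
orientation: [[-0.885, 0.466, 0.0], [0.466, 0.885, -0.0], [-0.0, 0.0, -1.0]]
wrist_force: [0.2, 0.2, 1.0]
width: 0.0704
grip_force: 0.0
```

Run:
```python
from h import *
s=r.read_state();print(s['ee_pos'],s['orientation'][:2,0])
im,c=snap('wrist','w12')
print('predict tails/pivot/tip px',proj('wrist',[[.4245,-.238,.026],[.456,-.255,.026],[.493,-.275,.026]],c).round(0).tolist())
cv2.imwrite('pics/w12c.png',cv2.cvtColor(im,cv2.COLOR_RGB2BGR))
```

```text
[ 0.42776551 -0.23565397  0.03210601] [-0.8847939  0.4659825]
predict tails/pivot/tip px [[273.0, 231.0], [273.0, 283.0], [273.0, 337.0]]
```

View pics/w12c.png

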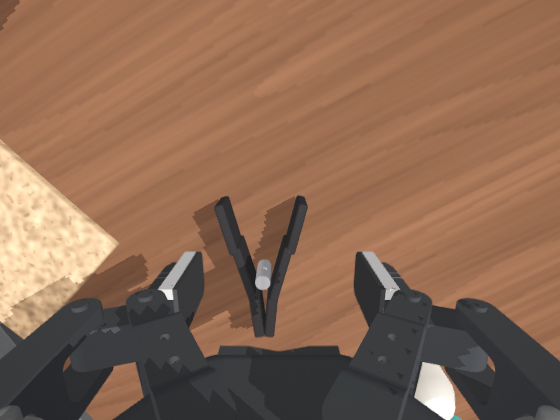

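The clip lies left of the finger mid-plane: tail ends at (224,199) and (301,199), jaw tips at (264,335), finger centre at column 280. The correction, computed:

Run:
```python
from h import *
s=r.read_state();c=cam('wrist')
P=onz('wrist',[(224,200),(301,200),(264,335),(263,275),(263,222)],.026,c)[:,:2];print(P.round(4).tolist())
R=s['orientation'];print('tail point in tool axes (mm)',(1000*(np.r_[P[4],0]-s['ee_pos'])@R)[:2].round(1), 'tip',(1000*(np.r_[P[2],0]-s['ee_pos'])@R)[:2].round(1))
print(s['ee_pos'],np.linalg.norm((P[0]+P[1])/2-P[2]))
print(proj('wrist',[s['ee_pos'],s['ee_pos']+[0,0,.0375]],c))
```

```text
[[0.394, -0.256], [0.4158, -0.2147], [0.4897, -0.2805], [0.449, -0.2591], [0.4173, -0.2418]]
tail point in tool axes (mm) [  7.4 -10. ] tip [-74.7 -10.5]
[ 0.42846102 -0.23637201  0.03277157] 0.09607875116304979
[[279.15577424 236.97196335]
 [279.32299946 263.7290648 ]]
```

Call:
apply_moves(increments=[[0.4, -0.9, 0, 0, 0, 0], [0.4, -0.9, 0, 0, 0, 0], [0.4, -0.9, 3, 0, 0, 0], [0.4, -0.9, 5.5, 0, 0, 0], [0.4, -0.9, 6.7, 0, 0, 0], [0.4, -0.9, 6.7, 0, 0, 0], [0.4, -0.9, 6.7, 0, 0, 0]])

```text
time: 47.9
ee_pos: [0.42, -0.2427, -0.0349]
orientation: [[-0.884, 0.467, 0.001], [0.467, 0.884, -0.001], [-0.001, -0.0, -1.0]]
wrist_force: [0.0, 0.3, 0.0]
width: 0.0708
grip_force: 0.0
```

Call:
apply_moves(increments=[[0, 0, 0, 0, 0, 0], [0, 0, 0, 0, 0, 0], [0, 0, 0, 0, 0, 0], [0, 0, 0, 0, 0, 0], [0, 0, 0, 0, 0, 0]], gripper=1, grip_force=35)

```text
time: 48.52
ee_pos: [0.4207, -0.2433, -0.0338]
orientation: [[-0.884, 0.467, 0.002], [0.467, 0.884, -0.002], [-0.003, -0.001, -1.0]]
wrist_force: [-3.3, 1.0, 12.2]
width: 0.0246
grip_force: 33.9
```

Run:
```python
from h import *
s=r.read_state();print(s['ee_pos'],s['width'],s['grip_force'],s['wrist_force'])
im,c=snap('wrist','w13')
g=im[170:400,180:380];hsv=cv2.cvtColor(g,cv2.COLOR_RGB2HSV)
m=((hsv[...,2]<75))
for y in range(0,230,8): print(y+170,''.join('#' if v>.5 else '.' for v in m[y].reshape(-1,4).mean(1)))
```

```text
[ 0.42066784 -0.24326064 -0.03379676] 0.02461753453098655 33.87889450415969 [-3.27160159  0.97824863 12.24500337]
170 ..................................................
178 ..................................................
186 ..................................................
194 ..................................................
202 ..................................................
210 ..................................................
218 ..................................................
226 ..................................................
234 ...................###......##....................
242 ...................###......###...................
250 .................#####......####..................
258 ...........##....##..#......#..##...##............
266 ..........###....#..........#####.................
274 .........###....##..........######...###..........
282 ........####.#...#..#.......#####...##.###........
290 ......###...##...#####......#####.###....#........
298 ##############...#####......#####.################
306 ##############.#.#####......#####.##########.#####
314 ####.###########.##.#.......#####.############.###
322 ...############...###.......###...#############...
330 ..#####..######...###.......###...######..#####...
338 ..#############...###.......###....#############..
346 .##############...###.......###...##############..
354 ######...################################..#######
362 ##############.###################################
370 ##################################################
378 ##################################################
386 ##############.###################################
394 ##################################################
```

The clip is squeezed to 24.6 mm. Lift it 75 mm, then turn and move to 25 mm short of the board edge.

Call:
apply_moves(increments=[[0, 0, -2, 0, 0, 0], [0, 0, -5, 0, 0, 0], [0, 0, -7.5, 0, 0, 0], [0, 0, -7.5, 0, 0, 0]])

```text
time: 49.08
ee_pos: [0.4211, -0.2435, 0.0414]
orientation: [[-0.884, 0.467, 0.004], [0.467, 0.884, -0.003], [-0.005, -0.001, -1.0]]
wrist_force: [-0.1, 0.4, -0.3]
width: 0.0239
grip_force: 35.2
```

Call:
apply_moves(increments=[[-2, -0.1, 0, 0, 0, -0.1], [-4, -0.2, 0, 0, 0, -0.2], [-6, -0.4, 0, 0, 0, -0.3], [-7.8, -0.5, 0, 0, 0, -0.4], [-7.8, -0.5, 0, 0, 0, -0.407], [-7.8, -0.5, 0, 0, 0, -0.407]])

```text
time: 49.82
ee_pos: [0.4848, -0.2821, 0.0384]
orientation: [[-0.997, 0.08, -0.002], [0.08, 0.997, 0.001], [0.002, 0.001, -1.0]]
wrist_force: [-1.5, 0.6, -1.1]
width: 0.0237
grip_force: 35.2
```

Run:
```python
from h import *
s=r.read_state();p=s['ee_pos'];print(p,s['width'],s['grip_force'],s['orientation'][:2,0])
b=-s['orientation'][:,0]
for n in('scene','side'):
    im,c=snap(n,n+'14')
    q=np.array([p+b*k+[0,0,.0375+.022] for k in(0,.036,.07,.1)]);uv=proj(n,q,c);print(n,uv.round(0).tolist(),'edge top/z.09',proj(n,[[.591,-.292,.13],[.591,-.292,.09]],c).round(0).tolist())
    u0,v0=uv[2].astype(int);g=im[v0-22:v0+22,u0-36:u0+36].astype(int)
    V=g.max(2)
    print('origin',u0-36,v0-22)
    for y in range(44): print(v0-22+y,''.join('#' if V[y,x]<60 else('o' if V[y,x]>185 and g[y,x,0]>g[y,x,2]+25 else '.') for x in range(72)))
```

```text
[ 0.48481949 -0.28212528  0.03840055] 0.02374872031958197 35.20774402655661 [-0.99679488  0.07997679]
scene [[152.0, 197.0], [157.0, 210.0], [162.0, 224.0], [166.0, 236.0]] edge top/z.09 [[163.0, 231.0], [168.0, 241.0]]
origin 125 201
201 .....####.......###...#####.......###...................................
202 .................##....####.......###...................................
203 .................###...####.......###...................................
204 ..................##....###........##...................................
205 ..................###...####.......###..................................
206 ...................##...####.......###..................................
207 .........................###........##..................................
208 .........................####.......###.................................
209 ..........................###........##.................................
210 ...........................###.......##.................................
211 ...........................###........#.................................
212 ..............
[... 5342 characters left out ...]
.......
286 ......................................####..............................
287 ........................................................................
288 ........................................................................
289 ........................................................................
290 ........................................................................
291 ........................................................................
292 ........................................................................
293 ........................................................................
294 ........................................................................
```

Run:
```python
from h import *
s=r.read_state();p=s['ee_pos'];print(p,s['width'])
z0=p[2]+.034; print('underside z',z0)
for z in(z0,z0+.026):
    print('left,right jaw tips',onz('scene',[(158.5,237),(174,231.3)],z).round(4).tolist())
print('inner faces at row 229: left edge col 160.5 / right 172', onz('scene',[(160,229),(172,229)],z0+.013).round(4).tolist())
print('board edge top L,R',onz('scene',[(160.5,231),(165,231)],.13).round(4).tolist())
print('side: jaw tip -y col 284 row 276..286',onz('side',[(283.5,280),(283.5,286)],z0+.026).round(4).tolist(),'other jaw',onz('side',[(282.5,270.5)],z0+.026).round(4).tolist(),'board edge',onz('side',[(293.5,266)],.13).round(4).tolist())
```

```text
[ 0.48501655 -0.28227347  0.03886127] 0.023842261661485592
underside z 0.07286127455038541
left,right jaw tips [[0.564, -0.3046, 0.0729], [0.5673, -0.2723, 0.0729]]
left,right jaw tips [[0.5803, -0.3045, 0.0989], [0.5835, -0.2732, 0.0989]]
inner faces at row 229: left edge col 160.5 / right 172 [[0.5566, -0.2952, 0.0859], [0.5685, -0.2742, 0.0859]]
board edge top L,R [[0.5897, -0.2964, 0.13], [0.5939, -0.2889, 0.13]]
side: jaw tip -y col 284 row 276..286 [[0.5646, -0.3094, 0.0989], [0.5634, -0.3267, 0.0989]] other jaw [[0.5642, -0.2811, 0.0989]] board edge [[0.5884, -0.2959, 0.13]]
```

The jaws are open around the board's plane: outer tips at y = −0.305 and −0.272, x ≈ 0.564, with the edge at (0.591, −0.293). Shift −2 mm sideways and advance 54 mm in two steps, watching the force.

Call:
apply_moves(increments=[[0, -0.2, 0, 0, 0, 0], [-1, -0.2, 0, 0, 0, 0], [-2, -0.2, 0, 0, 0, 0], [-3, -0.2, 0, 0, 0, 0], [-3.4, -0.2, 0, 0, 0, 0], [-3.4, -0.2, 0, 0, 0, 0]])

```text
time: 50.68
ee_pos: [0.5201, -0.2876, 0.0391]
orientation: [[-0.997, 0.078, -0.0], [0.078, 0.997, 0.0], [0.0, 0.0, -1.0]]
wrist_force: [0.0, -0.3, -0.6]
width: 0.0242
grip_force: 35.2
```

Call:
apply_moves(increments=[[-0.6, 0, 0, 0, 0, 0], [-1.2, 0, 0, 0, 0, 0], [-1.8, 0, 0, 0, 0, 0], [-2, 0, 0, 0, 0, 0], [-2, 0, 0, 0, 0, 0]])

```text
time: 51.3
ee_pos: [0.5398, -0.2892, 0.0392]
orientation: [[-0.997, 0.079, -0.0], [0.079, 0.997, 0.0], [0.0, 0.0, -1.0]]
wrist_force: [0.5, 0.2, -0.2]
width: 0.0242
grip_force: 35.2
```

Run:
```python
from h import *
s=r.read_state();p=s['ee_pos'];print(p,s['width'],s['wrist_force'])
for n,(u0,v0,w,h) in(('scene',(140,205,56,50)),('side',(250,255,72,40))):
    im,c=snap(n,n+'15');g=im[v0:v0+h,u0:u0+w].astype(int);V=g.max(2);print(n,u0,v0)
    for y in range(0,h,2): print(v0+y,''.join('#' if V[y,x]<60 else('o' if V[y,x]>170 and g[y,x,0]>g[y,x,2]+25 else '.') for x in range(w)))
```

```text
[ 0.53979893 -0.2892478   0.03920298] 0.024199375191204128 [ 0.50814878  0.17638686 -0.18117883]
scene 140 205
205 ########################################................
207 ################....###################.................
209 ###########...........###############...................
211 ..########.............########.........................
213 ##########...........##########.........................
215 ###########...........###...####........................
217 ################.......###....##........................
219 #################.......###....##.......................
221 ###..#####...#####.......###............................
223 ........##....####.......###............................
225 .........##....####.......###...........................
227 ..........##....###........###..........................
229 .................###........##..........................
231 ..................#..oooo...###.........................
233 .....................ooooo...##.........................
235 ......................oooooo..###.......................
237 .........
[... 1388 characters left out ...]
oo..oo.
277 ...............######################..............ooooooooooooo........
279 ................##################################........ooooo...o..o..
281 ...................######.##############################...ooooo.oo.o...
283 ....................####...#############################...ooooo.o....o.
285 ....................###........###########.....#########...ooooo.ooo....
287 ...........................................................oooooo...o...
289 ............................................ooooooooo.....oooooo.....oo.
291 ............................................oooooooooo.ooo...oooo...oo..
293 ..............................................................oo.oo....o
```

The jaws straddle the board with no contact force, tips about 28 mm past the edge. Release.

Call:
apply_moves(increments=[[0, 0, 0, 0, 0, 0], [0, 0, 0, 0, 0, 0], [0, 0, 0, 0, 0, 0], [0, 0, 0, 0, 0, 0]], gripper=-0.6)

```text
time: 51.9
ee_pos: [0.5396, -0.2891, 0.0393]
orientation: [[-0.997, 0.079, -0.0], [0.079, 0.997, 0.0], [0.0, 0.0, -1.0]]
wrist_force: [-0.7, 0.3, 0.8]
width: 0.0679
grip_force: 0.0
```

Call:
apply_moves(increments=[[0, 0, -2, 0, 0, 0], [0, 0, -5, 0, 0, 0], [0, 0, -9, 0, 0, 0], [5, 0, -12, 0, 0, 0], [10, 0, -12, 0, 0, 0], [15, 0, -12, 0, 0, 0], [15, 0, -12, 0, 0, 0], [15, 0, -12, 0, 0, 0]])

```text
time: 52.9
ee_pos: [0.3909, -0.2781, 0.1598]
orientation: [[-0.997, 0.079, 0.001], [0.079, 0.997, -0.001], [-0.002, -0.001, -1.0]]
wrist_force: [0.9, 0.5, 0.3]
width: 0.0689
grip_force: 0.0
```

Run:
```python
from h import *
s=r.read_state();p=s['ee_pos'];print(p,s['width'],s['wrist_force'],s['time'])
find('scene')
for n,(u0,v0,w,h) in(('scene',(140,205,56,60)),('side',(245,255,80,40))):
    im,c=snap(n,n+'16');g=im[v0:v0+h,u0:u0+w].astype(int);V=g.max(2);print(n,u0,v0)
    for y in range(0,h,2): print(v0+y,''.join('#' if V[y,x]<60 else('o' if V[y,x]>170 and g[y,x,0]>g[y,x,2]+25 else '.') for x in range(w)))
im=cv2.imread('pics/scene16.png')[95:215,330:460]
```

```text
[ 0.39091166 -0.2780583   0.15980223] 0.06887328216507861 [0.90677793 0.45869766 0.29250357] 52.9
scene cap [350.0, 87.0] 148 [0.381, 0.282]
scene cap [327.0, 88.0] 156 [0.357, 0.231]
scene cap [367.0, 100.0] 159 [0.443, 0.293]
scene cap [340.0, 107.0] 182 [0.429, 0.221]
scene cap [508.0, 198.0] 877 [0.836, 0.391]
scene cap [492.0, 203.0] 141 [0.829, 0.351]
scene cap [384.0, 229.0] 731 [0.765, 0.109]
scene cap [213.0, 232.0] 240 [0.596, -0.202]
scene wood [174.0, 261.0] 354 [0.594, -0.298] 176.2 len 0.152 mid [0.588, -0.298]
scene wood [246.0, 283.0] 102 [0.713, -0.189] 55.1 len 0.024 mid [0.714, -0.189]
scene 140 205
205 ........................................................
207 ........................................................
209 ........................................................
211 ..........................##............................
213 ..........................##............................
215 ..........................###...........................
217 ...........................###..........................
219 ......###..................###.............
[... 2368 characters left out ...]
...oooooo.......oo.o
279 ...................................##########################..ooooo...o...o...o
281 ............................#################################..oooooooo.o.o.o.o.
283 .....................########################################..ooooooo.o..oo..o.
285 .....................##########################................ooooooo.......o..
287 .....................############................ooooooooooooooooooo.o.ooo......
289 .................................................oooooooooooooooooo.o...o.....o.
291 .................................................ooooooooo......o.ooo........oo.
293 ..................................................................oo.o..oooo.oo.
```

The clip stays on the board at height and the gripper is clear. A last numeric check that the tray and crate are unchanged and the clip is still, then hand in.

Run:
```python
from h import *
a=cv2.imread('pics/sc11.png').astype(int);b=cv2.imread('pics/scene16.png').astype(int)
z,_=snap('scene','sc17');z=cv2.imread('pics/sc17.png').astype(int)
df=lambda p,q,v,u:(abs(p-q).max(2)[v,u]>40).sum()
print('tray/crate diff',df(a,b,slice(65,200),slice(295,455)),'clip still',df(b,z,slice(200,270),slice(135,200)))
z0=.074;print('clip tip in: side',onz('side',[(305.5,280)],z0+.026)[0].round(3))
if df(a,b,slice(65,200),slice(295,455))<20 and df(b,z,slice(200,270),slice(135,200))<10: print(r.job_done())
```

```text
tray/crate diff 0 clip still 0
clip tip in: side [ 0.615 -0.314  0.1  ]
the job is handed in; nothing more can be done
None
```

All four jars are in the crate, all four spoons are in the tray, and the clip was then put on the board's near edge; the job is handed in at about 53 s, but no verdict came back and I had no readout of the clip's jaw angle or bite force.

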